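# Check the coating on the edge of an aluminium plate with a pen probe

### The arm

A 6-joint arm with a two-finger parallel gripper is mounted at the origin on the work surface. World frame = base frame: x ahead of the robot, y to its left, z up, the work surface at z = 0. Lengths are in m, angles in rad, forces in N, time in s.
With the tool pointing down it reaches from about 0.325 to 0.85 m from the base axis. Payload 15.5 kg.
Tool frame: the origin (TCP) lies midway between the tips of the shut fingers; the grasp point (between the pads) lies 19 mm behind it; x points along the fingers, z is the direction in which the jaws open and shut, and the axes are right-handed (so a half turn about x gives the same grasp; the last joint's range is limited). The gripper opens to 91 mm and grips with 3 to 60 N. Pads are 32 mm wide; open, the fingers measure 118 mm over their backs; the gripper's body (76 mm by 178 mm) begins 60 mm behind the grasp point.
Start: joints at [-1.371, 0.494, 1.345, -0, 1.302, -0.096], TCP at [0.182, -0.598, 0.214] pointing down, gripper open.
Joint ranges: [-2.91, 2.91], [-0.82, 2.16], [0.22, 2.67], [-1.22, 4.37], [0.12, 2.79], [-3.08, 3.08]. Speed limits (rad/s): [1.89, 1.89, 2.57, 3.01, 3.01, 3.01].

### API

Orientations are given as a rotation vector (axis times angle).
In Python, from cell import ctrl, cams, workorder gives the robot as it stands.
- The arm moves only by the tool move_arm, never from a script. Its argument "deltas" is a list of rows, each a list of 3 entries, a list of its own where there are three numbers: the shift along the tool's x, y, z in cm, then the turn, a rotation vector about the tool's x, y, z in degrees, then the closure, from -1 (fully open) to 1 (shut). In form: [[[dx, dy, dz], [rx, ry, rz], gripper], ...]. A call has exactly 10 rows; each row shifts and turns the commanded pose from where the row before left it, along the tool's axes as they then stand; what a row does not reach is not made up. A row lasts 1/8 s, in which the tool goes at most 62.5 mm and 10.7 degrees, less where a joint would pass 70% of its speed; a pose out of reach is approached as far as the arm can. A call with a gripper value outside its range is refused whole. The fingers move at their own pace and stop on an object; "grip_force" is the grip in N (left out, the last holds). Time passes only in rows, so rows that do not move let the fingers close, or fill a call up. It gives the time, the measured TCP pose, the force and the opening at its end, in the units of the state.
- ctrl.get_obs(): the state, without advancing time (a new reading comes with each control period).
- cams.grab_frame(name): name is "scene" or "top" or "wrist"; returns a dict with "frame" (420x560x3 uint8, red, green, blue), "depth" (420x560 float32, m along the optical axis (not along the pixel's ray), 0 where there is no reading), "fov_y" (degrees; the focal length in pixels is half the picture's height over the tangent of half this angle, whatever the lens; pixels are square), "cx", "cy" (the principal point, pixels), "T" (4x4, takes a point from camera to world coordinates). Camera axes: x right, y down, z forward; pixel columns grow to the right and rows downward; lengths in m; the calibration is good to about 2 mm. The wrist camera is an equidistant fisheye: a pixel r from the principal point sees the ray r / f radians off the axis. A picture is of the moment at which its call begins.
- workorder.job_done(): hands the job in, once; it reports no verdict.
Trained networks look in a picture, given as the dict that the camera call returned (one of the last four; its "shot" number tells which), for a name from the list of things; names that differ only in an ending like _2 or _b are one class to them, and where a whole thing is asked for, a point or a joint stands for the part that bears it (a point fixed in the world has none). Each returns a list of dicts, best first, with "conf" (0 to 1); they miss things now and then, are a little off and sometimes report something else, mostly with a low value. They report only what shows in the picture. A call takes as long as a camera call.
- cams.spot_in(name, picture): "location" ([x, y, z] in m, in the coordinates of the camera as it stood for that picture, good to about 4 mm: the middle of the surface that is visible of it).
The state is a dict: "t": time; "joint_pos": joint angles; "joint_vel": joint speeds; "joint_efforts": joint torques, N m; "ee_pos": TCP position; "eef_rot": TCP orientation; "wrist_force": force on the tool from outside, world axes, zero at the start; "ft_torque": the same for the moment, N m; "gripper_width": finger opening in m.
Only numpy, scipy, OpenCV 4.12 (cv2) and the standard library are available. Lean on these libraries where they do the work, as an engineer would, in place of code of your own. Each camera call takes 0.05 s, during which the arm holds its last target.

### The job

Take the aluminium plate out of the leaning rack and stand it upright on its long thin edge on the dark steel base plate, with the ringed edge still uppermost, and let go of it. Then take the pen probe from its stand and hold it upright, point down, with its point inside the ring and its sprung tip pressed lightly, about half-way in. Finish while holding the probe there, without touching the plate, and leave everything else on the bench where it is.

Things in the scene. Friction and masses are not known exactly. Their poses are not given: they have to be found in the camera images.
- plate: Aluminium plate 20 thick (x) x 110 long (y) x 80 high (z) mm, 0.45 kg, three dark screw holes. Origin: centre of the long thin edge it sits on; z points up through the plate to the ringed long edge. At the start it leans in the rack, its z tilted 30 degrees from vertical to the rack's -x; its upper half is free to pinch across the 20 mm, along its slope. Standing as wanted, its z is vertical.
- plate_mark (a point): Centre of the black ring (about 15 mm across) on the plate's upper long edge: 30 mm along the plate's +y from the middle, 80 mm up from the plate's origin.
- rack: Fixed grey leaning rack, base board 90 (x) x 136 (y) x 10 mm, origin under its centre. A V cradle holds the plate's lower edge; its sloping back (-x side, 8 mm thick) reaches 36 mm up the plate's broad face, its two side cheeks (8 mm thick, at y = +-62 mm) are 48 mm tall. The plate can be drawn out along its own slope or straight up.
- base_plate: Fixed dark steel plate lying on the bench, 160 (x) x 170 (y) x 12 mm, origin under its centre, top 12 mm above the bench. The aluminium plate is to stand on it, its middle at least 5 to 10 mm inside the outline.
- stand: Fixed black block 70 x 70 x 75 mm, origin under its centre, with a vertical through hole 20 mm across in the middle in which the probe hangs by its collar.
- probe: Pen probe, 0.12 kg, upright in the stand. Origin at the lower end of its stem, z up: stem 14 mm diameter 0 to 50 mm, collar 32 mm diameter 50 to 56 mm, square grip 20 x 20 mm (sides along x and y) 56 to 120 mm (top). The sprung tip sticks out 12 mm below the origin when free. In the stand the origin is 25 mm above the bench; it must rise 65 mm to leave the hole.
- probe_point (a point): The very end of the probe's sprung tip (5 mm diameter, flat), 12 mm below the probe's origin on its axis when free; it moves up with the tip as the tip is pressed in.
- probe_tip (a joint): How far the sprung tip is pressed into the probe, m: 0 free, 0.010 fully in. It starts to move at 1.2 N and takes 0.4 N more per mm (3.2 N at 5 mm, 5.2 N at 10 mm); beyond that it is rigid.
- bushing_a: Bystander: loose steel bushing, 36 mm across, 22 mm high; origin under its centre.
- bushing_b: Bystander: another bushing of the same size.
- cleaner: Bystander: white bottle 60 mm across, 130 mm tall; origin under its centre.
- cup: Bystander: steel cup 72 mm across, 90 mm tall; origin under its centre.
- caliper: Bystander: caliper lying flat, 200 mm long (x), 12 mm thick at most; origin under the middle of its beam.
- carton: Bystander: cardboard carton 100 x 140 x 70 mm; origin under its centre.
- gauge_block: Bystander: flat steel block 35 x 50 x 9 mm; origin under its centre.

How it is judged:
On the way, in this order (a step that is already met when the one before it is completed fails the run):
1. the plate stands upright on the base plate, ringed edge up, let go (angle between plate's own z axis and vertical below 0.06 rad and z of plate in the frame of base_plate between 0.008 and 0.016 m and x of plate in the frame of base_plate between -0.075 and 0.075 m and y of plate in the frame of base_plate between -0.075 and 0.075 m and contact force between each of the arm, the fingers and plate below 0.1 N and contact force between plate and base_plate above 1 N), for 0.3 s.
2. the probe is drawn out of its stand (height (world z) of probe_point above 0.08 m and contact force between the fingers and probe above 1 N), for 0.1 s.
At the end, for the whole second after the job is handed in: Plate upright (3.4 deg) on the base plate, ring up, middle within 75 mm each way of its centre, untouched, at rest; the gripper holds the probe still, within 5.7 deg of vertical, point within 6 mm of the ring's centre, tip 2 to 8.5 mm in, 1.2 to 8 N on the plate (all of step 1 and linear speed of each of plate, probe below 0.01 m/s and distance between probe_point and plate_mark below 0.006 m and angle between probe's own z axis and vertical below 0.1 rad and contact force between probe and plate between 1.2 and 8 N and value of joint probe_tip between 0.002 and 0.0085 m and contact force between the fingers and probe above 1 N and contact force between probe and stand below 0.05 N); the arm keeps its last pose, push and grip.
It fails at once if the probe is pressed hard (over 15 N) on the plate (contact force between probe and plate above 15 N).
It fails at once if the plate falls over (angle between plate's own z axis and vertical above 1.2 rad).
It fails at once if a bystander is shifted by more than 30 mm (distance of any of bushing_a, bushing_b, cleaner, cup, caliper, carton, gauge_block from where it was at the start of the episode above 0.03 m).
It also fails if it takes over 53 s, if anything falls off the work surface, if the arm or the gripper's body presses on something with over 40 N, if the wrist force passes 120 N, or if a joint passes its speed limit or range.

## Working session

There is one attempt and no reset: what is moved stays moved. The work goes in short steps, Python scripts to look and compute and a tool call to move; the robot and the scene stay as the last step left them, time stands still between calls to the robot, and variables do not carry over. Pictures are saved under pics/ and viewed, and the job is handed in when it is done.

Besides the shell and the picture viewer there is one more tool, called after "Emit:" as name(argument=value, ...), one argument or row to a line, values as JSON. move_arm: Moves the arm, as the interface text tells. Its arguments: {"type":"object","properties":{"deltas":{"type":"array","items":{"type":"array"}},"grip_force":{"type":"number"}},"required":["deltas"]}

```bash
ls; mkdir -p pics
cat > h.py <<'E'
import numpy as np,cv2
from cell import ctrl,cams,workorder
from scipy.spatial.transform import Rotation as R
def save(p,n): cv2.imwrite('pics/'+n,p['frame'][:,:,::-1])
def world(p,c): return p['T'][:3,:3]@np.array(c)+p['T'][:3,3]
def cloud(p):
    d=p['depth'];h,w=d.shape;f=h/2/np.tan(np.radians(p['fov_y'])/2)
    v,u=np.mgrid[:h,:w];P=np.stack([(u-p['cx'])/f*d,(v-p['cy'])/f*d,d],-1)
    W=P@p['T'][:3,:3].T+p['T'][:3,3];W[d==0]=np.nan
    return W
E
python3 - <<'E'
from h import *
for n in ['scene','top']:
    p=cams.grab_frame(n);save(p,n+'0.png');np.save(n+'0.npy',cloud(p));
    print(n,p['fov_y'],p['T'].round(3).tolist())
    for o in ['plate','plate_mark','rack','base_plate','stand','probe','bushing_a','cleaner','cup','caliper','carton','gauge_block']:
        for r in cams.spot_in(o,p)[:2]: print(o,round(r['conf'],2),world(p,r['location']).round(3))
print(ctrl.get_obs())
E
```

```text
pics
scene 49.799218587770625 [[0.567, 0.551, -0.613, 1.333], [0.824, -0.393, 0.409, -0.525], [-0.016, -0.736, -0.676, 0.919], [0.0, 0.0, 0.0, 1.0]]
plate 0.85 [0.518 0.249 0.078]
rack 0.83 [0.549 0.227 0.023]
rack 0.37 [0.52  0.248 0.078]
base_plate 0.72 [ 0.619 -0.019  0.017]
probe 0.56 [0.548 0.224 0.023]
probe 0.55 [ 0.546 -0.235  0.116]
bushing_a 0.51 [0.43  0.085 0.013]
cleaner 0.82 [0.747 0.264 0.072]
cup 0.78 [ 0.738 -0.306  0.061]
caliper 0.71 [0.452 0.471 0.007]
carton 0.76 [ 0.585 -0.468  0.066]
carton 0.58 [ 0.737 -0.305  0.061]
gauge_block 0.65 [ 0.694 -0.18   0.009]
top 56.79926356275835 [[0.015, -0.987, 0.162, 0.371], [-1.0, -0.017, -0.016, 0.006], [0.019, -0.161, -0.987, 1.346], [0.0, 0.0, 0.0, 1.0]]
plate 0.82 [0.512 0.254 0.09 ]
plate_mark 0.88 [0.512 0.254 0.094]
rack 0.69 [0.501 0.249 0.01 ]
base_plate 0.76 [ 0.61  -0.016  0.015]
stand 0.86 [ 0.526 -0.215  0.078]
probe 0.53 [ 0.535 -0.222  0.125]
probe 0.49 [0.51  0.25  0.095]
bushing_a 0.62 [0.513 0.253 0.095]
cleaner 0.78 [0.724 0.27  0.092]
cup 0.62 [ 0.746 -0.313  0.056]
caliper 0.74 [0.449 0.478 0.002]
caliper 0.62 [ 0.557 -0.458  0.069]
carton 0.83 [ 0.556 -0.454  0.069]
gauge_block 0.69 [ 0.693 -0.176  0.006]
{'t': 1.3, 'joint_pos': array([-1.37148136e+00,  4.93617775e-01,  1.34550748e+00, -1.34537814e-05,
        1.30249270e+00, -9.54992968e-02]), 'joint_vel': array([ 0.00033188,  0.00120744, -0.00196927,  0.0006561 , -0.00026455,
        0.00175137]), 'joint_efforts': array([-2.66311225e-03, -8.78696322e+01, -3.82245362e+01,  7.04784924e-02,
        4.40675730e-02, -2.98884629e-06]), 'ee_pos': array([ 0.18160007, -0.59803362,  0.21390137]), 'eef_rot': array([ 0.9893381 ,  1.3343919 , -0.98932598]), 'wrist_force': array([-0.4510173 ,  0.08397414, -0.18797767]), 'ft_torque': array([-0.01185066, -0.038106  , -0.06769005]), 'gripper_width': 0.09119614704463916}
```

View pics/scene0.png

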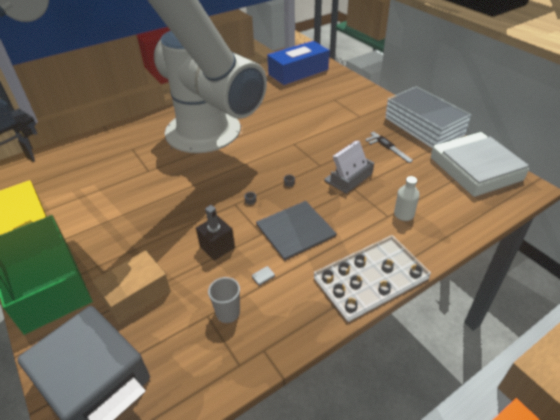

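View pics/top0.png

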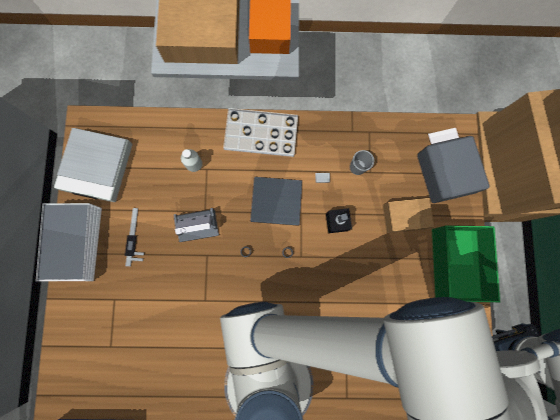

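Run:
```python
import numpy as np
for n in ['scene0','top0']:
    W=np.load(n+'.npy').reshape(-1,3)
    c=np.array([.515,.252]);m=(np.hypot(*(W[:,:2]-c).T)<.13)&(W[:,2]>.062)&(W[:,2]<.13)
    P=W[m];print(n,len(P),P.min(0),P.max(0))
    # fit planes by ransac
    rng=np.random.default_rng(0)
    Q=P
    for k in range(2):
        best=0
        for _ in range(2000):
            a,b,d=Q[rng.choice(len(Q),3,False)];nn=np.cross(b-a,d-a);L=np.linalg.norm(nn)
            if L<1e-6: continue
            nn/=L;i=abs((Q-a)@nn)<.002
            if i.sum()>best:best=i.sum();bi=i
        I=Q[bi];m0=I.mean(0);nn=np.linalg.svd(I-m0)[2];print(best,'c',m0.round(4),'n',nn[2].round(3),'long',nn[0].round(3),'ext',[((I-m0)@v).min().round(4) for v in nn],[((I-m0)@v).max().round(4) for v in nn]); Q=Q[~bi]
    # base plate
    m=(abs(W[:,0]-.62)<.14)&(abs(W[:,1]+.016)<.14)&(abs(W[:,2]-.012)<.004)
    I=W[m]; import cv2
    print('base',len(I),cv2.minAreaRect(I[:,:2].astype(np.float32)),np.median(I[:,2]))
    m=(abs(W[:,0]-.54)<.08)&(abs(W[:,1]+.225)<.08)&(abs(W[:,2]-.145)<.004)
    I=W[m]
    print('probetop',len(I),cv2.minAreaRect(I[:,:2].astype(np.float32)),np.median(I[:,2]))
    m=(abs(W[:,0]-.54)<.08)&(abs(W[:,1]+.225)<.08)&(abs(W[:,2]-.075)<.003)
    I=W[m]
    print('stand',len(I),cv2.minAreaRect(I[:,:2].astype(np.float32)),np.median(I[:,2]))
```

```text
scene0 579 [0.47765707 0.19653231 0.06214773] [0.54369949 0.3142734  0.11208271]
335 c [0.5161 0.2569 0.0859] n [0.852 0.161 0.499] long [ 0.175 -0.984  0.018] ext [np.float64(-0.0571), np.float64(-0.0293), np.float64(-0.002)] [np.float64(0.0573), np.float64(0.0275), np.float64(0.002)]
93 c [0.512  0.2475 0.0893] n [-0.842 -0.154 -0.517] long [ 0.19  -0.982 -0.017] ext [np.float64(-0.0667), np.float64(-0.0229), np.float64(-0.0015)] [np.float64(0.0489), np.float64(0.0309), np.float64(0.0021)]
base 2405 ((0.6170284748077393, -0.04071170091629028), (0.22247597575187683, 0.18948015570640564), 86.88926696777344) 0.01294158546636015
probetop 58 ((0.5373297333717346, -0.22611577808856964), (0.021611981093883514, 0.019808918237686157), 9.688612937927246) 0.14565362402659188
stand 357 ((0.536430299282074, -0.22569262981414795), (0.07525976002216339, 0.0730830505490303), 6.209917068481445) 0.07579510223046215
top0 412 [0.48079471 0.19897581 0.06247635] [0.5389336  0.31251974 0.11360098]
232 c [0.5168 0.2564 0.088 ] n [-0.843 -0.16  -0.513] long [-0.202  0.979  0.027] ext [np.float64(-0.0544), np.float64(-0.031), np.float64(-0.002)] [np.float64(0.0551), np.float64(0.0298), np.float64(0.002)]
109 c [0.4965 0.2521 0.1027] n [-0.453 -0.088  0.887] long [-0.183  0.983  0.003] ext [np.float64(-0.0532), np.float64(-0.0083), np.float64(-0.0022)] [np.float64(0.0567), np.float64(0.0128), np.float64(0.0021)]
base 1877 ((0.6203615665435791, -0.026549145579338074), (0.24841660261154175, 0.22390276193618774), 85.15263366699219) 0.012298903453907384
probetop 36 ((0.5372294783592224, -0.22554124891757965), (0.019081871956586838, 0.02112610638141632), 13.959001541137695) 0.144566000616276
stand 283 ((0.5370674133300781, -0.22581547498703003), (0.07024329155683517, 0.07025269418954849), 7.457796573638916) 0.07545411884027198
```

Plate leans at about (0.51, 0.25) with yaw about 10.5°, the base plate is near (0.62, −0.02) and the probe is at (0.537, −0.226). The scene view shows the plate at px (350,160), the base plate at (297,229) and the stand at (215,235). Next I refine the plate pose and work out the tool axes.

```bash
cat >> h.py <<'E'
def pose():
    o=ctrl.get_obs();return o['ee_pos'],R.from_rotvec(o['eef_rot']),o
def tool(xax,zax):
    x=np.array(xax,float);x/=np.linalg.norm(x);z=np.array(zax,float);z-=x*(z@x);z/=np.linalg.norm(z)
    return R.from_matrix(np.stack([x,np.cross(z,x),z],1))
def delta(pt,Rt,rows=1,start=None):
    p,r,o=pose()
    if start: p,r=start
    d=r.inv().apply(np.array(pt)-p)*100;w=np.degrees((r.inv()*Rt).as_rotvec())
    print('now',p.round(4),'shift cm',d.round(2),'turn',w.round(2),'n rows',rows,(d/rows).round(2),(w/rows).round(2))
E
python3 - <<'E'
from h import *
p,r,o=pose();print(r.as_matrix().round(3))
for psi in [10.0,10.5,11]:
  c,s=np.cos(np.radians(psi)),np.sin(np.radians(psi));a=np.radians(30)
  X=np.array([np.cos(a)*c,np.cos(a)*s,.5]);Y=np.array([-s,c,0]);Z=np.cross(X,Y)
  for n in ['scene0','top0']:
    W=np.load(n+'.npy').reshape(-1,3)
    m=(np.hypot(*(W[:,:2]-[.512,.252]).T)<.13)&(W[:,2]>.068)&(W[:,2]<.13);P=W[m]
    xs=P@X;ys=P@Y;zs=P@Z
    h=np.histogram(xs,bins=np.arange(xs.min(),xs.max(),.001));xf=h[1][h[0].argmax()]+.0005
    i=abs(xs-xf)<.003;xf=np.median(xs[i])
    j=(xs<xf-.004)&(xs>xf-.016)&(zs>np.percentile(zs,90)-.008)
    zt=np.median(zs[j]); print(psi,n,'xf',xf.round(4),'std',xs[i].std().round(4),'zt',zt.round(4),zs[j].std().round(4),'y edge',np.percentile(ys[j],[1,99]).round(4),'y face',np.percentile(ys[i],[1,99]).round(4), j.sum())
    ym=np.percentile(ys[i],[1,99]).mean(); print('  topcentre',(X*(xf-.01)+Y*ym+Z*zt).round(4))
E
```

```text
[[-0.     0.957  0.291]
 [ 0.     0.291 -0.957]
 [-1.    -0.    -0.   ]]
10.0 scene0 xf 0.5213 std 0.0015 zt -0.1745 0.0028 y edge [0.1068 0.2137] y face [0.1078 0.2178] 46
  topcentre [0.4937 0.2524 0.1046]
10.0 top0 xf 0.5234 std 0.0011 zt -0.1768 0.0022 y edge [0.1103 0.217 ] y face [0.1091 0.2174] 121
  topcentre [0.4966 0.2533 0.1036]
10.5 scene0 xf 0.5223 std 0.0015 zt -0.1752 0.0026 y edge [0.1021 0.2091] y face [0.1029 0.213 ] 44
  topcentre [0.4936 0.2521 0.1045]
10.5 top0 xf 0.5246 std 0.001 zt -0.1775 0.0022 y edge [0.1056 0.2123] y face [0.1051 0.2126] 123
  topcentre [0.4965 0.2536 0.1036]
11 scene0 xf 0.5238 std 0.0015 zt -0.1759 0.0025 y edge [0.0974 0.2044] y face [0.0981 0.2081] 43
  topcentre [0.4939 0.252  0.1046]
11 top0 xf 0.5257 std 0.0011 zt -0.1782 0.0022 y edge [0.0999 0.2076] y face [0.1003 0.208 ] 124
  topcentre [0.4964 0.2536 0.1036]
```

```bash
cat >> h.py <<'E'
from scipy.spatial.transform import Slerp
def rows(pt,Rt,n,g,start=None):
    """straight-line rows, rounded; prints"""
    p,r,o=pose()
    if start is not None: p,r=start
    S=Slerp([0,1],R.concatenate([r,Rt]))
    cp,cr=np.array(p),r;out=[]
    for k in range(1,n+1):
        tp=p+(np.array(pt)-p)*k/n;tr=S(k/n)
        d=np.round(cr.inv().apply(tp-cp)*100,2);w=np.round(np.degrees((cr.inv()*tr).as_rotvec()),1)
        out.append([(d+0).tolist(),(w+0).tolist(),g]);cp=cp+cr.apply(d/100);cr=cr*R.from_rotvec(np.radians(w))
    print(str(out).replace('-0.0,','0,').replace(' ','')); print('end',cp.round(4)); return cp,cr
psi=np.radians(10.5);X=np.array([np.cos(np.pi/6)*np.cos(psi),np.cos(np.pi/6)*np.sin(psi),.5]);Y=np.array([-np.sin(psi),np.cos(psi),0]);Z=np.cross(X,Y)
TC=np.array([.4955,.253,.104])
def yawtool(deg): a=np.radians(deg);return tool([0,0,-1],[np.cos(a),np.sin(a),0])
E
python3 - <<'E'
from h import *
rows([.41,-.10,.27],yawtool(0),10,-1)
E
```

```text
[[[-0.56,3.63,-4.1],[-7.3,0.0,0.0],-1],[[-0.56,4.13,-3.61],[-7.3,0.0,0.0],-1],[[-0.56,4.55,-3.05],[-7.3,0.0,0.0],-1],[[-0.56,4.9,-2.45],[-7.3,0.0,0.0],-1],[[-0.56,5.17,-1.81],[-7.4,0.0,0.0],-1],[[-0.57,5.36,-1.13],[-7.3,0.0,0.0],-1],[[-0.56,5.46,-0.44],[-7.3,0.0,0.0],-1],[[-0.56,5.48,0.26],[-7.3,0.0,0.0],-1],[[-0.56,5.39,0.96],[-7.3,0.0,0.0],-1],[[-0.56,5.23,1.63],[-7.3,0.0,0.0],-1]]
end [ 0.41 -0.1   0.27]
```

Emit:
move_arm(
  deltas=[
    [[-0.56, 3.63, -4.1], [-7.3, 0, 0], -1],
    [[-0.56, 4.13, -3.61], [-7.3, 0, 0], -1],
    [[-0.56, 4.55, -3.05], [-7.3, 0, 0], -1],
    [[-0.56, 4.9, -2.45], [-7.3, 0, 0], -1],
    [[-0.56, 5.17, -1.81], [-7.4, 0, 0], -1],
    [[-0.57, 5.36, -1.13], [-7.3, 0, 0], -1],
    [[-0.56, 5.46, -0.44], [-7.3, 0, 0], -1],
    [[-0.56, 5.48, 0.26], [-7.3, 0, 0], -1],
    [[-0.56, 5.39, 0.96], [-7.3, 0, 0], -1],
    [[-0.56, 5.23, 1.63], [-7.3, 0, 0], -1],
  ],
)

```text
t: 2.55
ee_pos: [0.4106, -0.0984, 0.2705]
eef_rot: [-0.003, 1.57, 0.003]
wrist_force: [0.8, -1.5, -0.3]
gripper_width: 0.0912
```

Run:
```python
from h import *
p,r,o=pose();print(p,r.as_matrix().round(2),o['joint_pos'].round(3),o['t'])
T=tool(-Z,X)
rows(TC+.07*Z,T,10,-1)
```

```text
[ 0.41056006 -0.09837077  0.2704837 ] [[ 0. -0.  1.]
 [-0.  1.  0.]
 [-1. -0.  0.]] [-0.377  0.141  1.724 -0.     1.276 -0.381] 2.55
[[[1.06,3.45,0.52],[-1.0,-3.0,0.3],-1],[[1.1,3.43,0.52],[-1.0,-3.0,0.2],-1],[[1.14,3.42,0.52],[-1.0,-3.0,0.3],-1],[[1.19,3.41,0.52],[-1.0,-3.0,0.3],-1],[[1.23,3.39,0.52],[-1.0,-2.9,0.3],-1],[[1.28,3.37,0.51],[-1.0,-3.0,0.2],-1],[[1.31,3.36,0.51],[-1.0,-3.0,0.3],-1],[[1.36,3.35,0.49],[-1.0,-3.0,0.3],-1],[[1.4,3.33,0.48],[-1.0,-3.0,0.2],-1],[[1.44,3.31,0.46],[-1.0,-3.0,0.3],-1]]
end [0.4611 0.2466 0.1646]
```

Emit:
move_arm(
  deltas=[
    [[1.06, 3.45, 0.52], [-1.0, -3.0, 0.3], -1],
    [[1.1, 3.43, 0.52], [-1.0, -3.0, 0.2], -1],
    [[1.14, 3.42, 0.52], [-1.0, -3.0, 0.3], -1],
    [[1.19, 3.41, 0.52], [-1.0, -3.0, 0.3], -1],
    [[1.23, 3.39, 0.52], [-1.0, -2.9, 0.3], -1],
    [[1.28, 3.37, 0.51], [-1.0, -3.0, 0.2], -1],
    [[1.31, 3.36, 0.51], [-1.0, -3.0, 0.3], -1],
    [[1.36, 3.35, 0.49], [-1.0, -3.0, 0.3], -1],
    [[1.4, 3.33, 0.48], [-1.0, -3.0, 0.2], -1],
    [[1.44, 3.31, 0.46], [-1.0, -3.0, 0.3], -1],
  ],
)

```text
t: 3.8
ee_pos: [0.4616, 0.2411, 0.1655]
eef_rot: [-0.093, 1.049, 0.159]
wrist_force: [0.7, -0.6, 0.5]
gripper_width: 0.0912
```

Run:
```python
from h import *
p,r,o=pose();print(p,o['joint_pos'].round(3),o['t'])
w=cams.grab_frame('wrist');save(w,'w1.png');print(w['fov_y'],w['cx'],w['cy'])
for n in['plate','plate_mark']:
  for q in cams.spot_in(n,w)[:2]: print(n,q['conf'],world(w,q['location']).round(4))
f=210/np.tan(np.radians(w['fov_y'])/2)
def proj(P):
    c=np.linalg.inv(w['T'])@np.append(P,1);th=np.arctan2(np.hypot(c[0],c[1]),c[2]);a=np.arctan2(c[1],c[0]);return (w['cx']+f*th*np.cos(a),w['cy']+f*th*np.sin(a))
for dy in(-.055,0,.03,.055):
  for dx in (-.01,.01): print(dy,dx,np.round(proj(TC+Y*dy+X*dx)),np.round(proj(TC+Y*dy+X*dx-.044*Z)))
```

```text
[0.461647   0.24108903 0.16553652] [ 0.461  0.286  2.081 -0.482  0.306  0.712] 3.8
65.70646984690485 278.2253502891128 211.26270893315709
plate 0.59 [0.4946 0.2628 0.1038]
plate_mark 0.84 [0.4972 0.261  0.104 ]
-0.055 -0.01 [266. 279.] [268. 258.]
-0.055 0.01 [290. 279.] [289. 258.]
0 -0.01 [265. 215.] [267. 202.]
0 0.01 [291. 215.] [289. 202.]
0.03 -0.01 [264. 176.] [266. 169.]
0.03 0.01 [291. 176.] [289. 169.]
0.055 -0.01 [263. 143.] [266. 141.]
0.055 0.01 [291. 143.] [289. 141.]
```

View pics/w1.png

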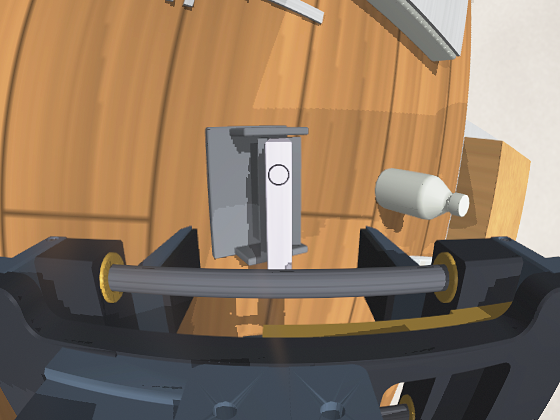

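The wrist view matches the prediction: top edge at columns 265–291, ring at (279,175), on the +y side. I'll descend along the slope.

Run:
```python
from h import *
p,r,o=pose();print(p,o['joint_pos'].round(3),(r.as_matrix().T@np.stack([-Z,Y,X],1)).round(3))
T=tool(-Z,X)
s=rows(TC+.055*Z,T,2,-1); rows(TC-.036*Z,T,7,-1,s)
```

```text
[0.46103868 0.24031028 0.16499693] [ 0.46   0.286  2.081 -0.476  0.309  0.704] [[ 1.    -0.005 -0.008]
 [ 0.005  1.     0.004]
 [ 0.008 -0.004  1.   ]]
[[[0.79,0.31,0.05],[-0.1,-0.2,0.1],-1],[[0.8,0.32,0.04],[-0.1,-0.3,0.2],-1]]
end [0.4684 0.248  0.1516]
[[[1.3,0.0,0.0],[0.0,0.0,0.0],-1],[[1.3,0.0,0.0],[0.0,0.0,0.0],-1],[[1.3,0.0,0.0],[0.0,0.0,0.0],-1],[[1.3,0.0,0.0],[0.0,0.0,0.0],-1],[[1.3,-0.01,0.0],[0.0,0.0,0.0],-1],[[1.3,0.0,0.0],[0.0,0.0,0.0],-1],[[1.3,0.0,0.0],[0.0,0.0,0.0],-1]]
end [0.5132 0.2563 0.0728]
```

Emit:
move_arm(
  deltas=[
    [[0.8, 0.3, 0.05], [-0.1, -0.2, 0.1], -1],
    [[0.8, 0.3, 0.05], [-0.1, -0.2, 0.1], -1],
    [[1.3, 0, 0], [0, 0, 0], -1],
    [[1.3, 0, 0], [0, 0, 0], -1],
    [[1.3, 0, 0], [0, 0, 0], -1],
    [[1.3, 0, 0], [0, 0, 0], -1],
    [[1.3, 0, 0], [0, 0, 0], -1],
    [[1.3, 0, 0], [0, 0, 0], -1],
    [[1.3, 0, 0], [0, 0, 0], -1],
    [[0, 0, 0], [0, 0, 0], -1],
  ],
)

```text
t: 5.2
ee_pos: [0.5159, 0.2543, 0.0753]
eef_rot: [-0.094, 1.047, 0.161]
wrist_force: [0.1, -0.3, 0.3]
gripper_width: 0.0914
```

Run:
```python
from h import *
p,r,o=pose();print(p,o['joint_pos'].round(3),(r.as_matrix().T@np.stack([-Z,Y,X],1)).round(3))
T=tool(-Z,X);delta(TC-.036*Z,T)
w=cams.grab_frame('wrist');save(w,'w2.png')
```

```text
[0.51587027 0.25432584 0.07531379] [ 0.432  0.534  2.055 -1.22   0.134  1.438] [[ 1.    -0.004 -0.003]
 [ 0.004  1.     0.004]
 [ 0.003 -0.004  1.   ]]
now [0.5159 0.2543 0.0753] shift cm [ 0.1   0.24 -0.32] turn [-0.24 -0.18  0.21] n rows 1 [ 0.1   0.24 -0.32] [-0.24 -0.18  0.21]
```

View pics/w2.png

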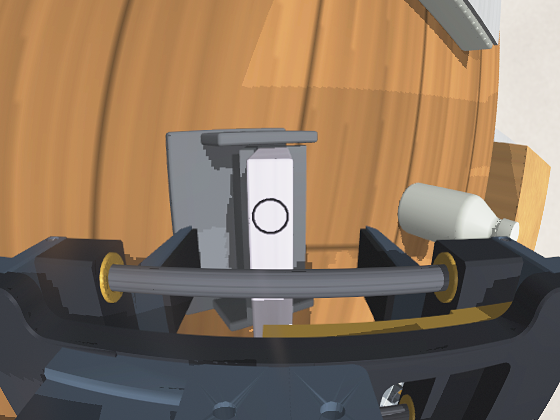

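The wrist hit the edge of its range (j4 = −1.22, j5 = 0.134). I'll fit a quick kinematic model to choose a better approach direction. Turning the tool about the jaw axis is free for this grasp.

```bash
cat > kin.py <<'E'
import numpy as np
from scipy.spatial.transform import Rotation as R
from scipy.optimize import least_squares
D=[([-1.37148,.493618,1.345507,0,1.30249,-.0955],[.1816,-.59803,.2139],[.98934,1.33439,-.98933]),
([-.377,.141,1.724,0,1.276,-.381],[.41056,-.09837,.27048],[-.003,1.57,.003]),
([.46,.286,2.081,-.476,.309,.704],[.46104,.24031,.165],[-.093,1.049,.159]),
([.432,.534,2.055,-1.22,.134,1.438],[.51587,.25433,.07531],[-.094,1.047,.161])]
def fk(q,k,s4,s6,lo=0):
    h,L1,L2,d,a,e=k
    # arm frame: x radial, y left, z up; rotation about +y tilts up toward radial
    A=R.from_euler('z',q[0]); Ry=lambda t:R.from_euler('y',t)
    R3=Ry(q[1]+q[2]); p=np.array([a,0,h])+Ry(q[1]).apply([0,0,L1])+R3.apply([e,0,0])
    R5=R3*R.from_euler('z',s4*q[3])*Ry(q[4])
    # forearm axis = local z
    wc=p+R3.apply([0,0,L2])
    T=wc+R5.apply([0,0,d])+ (np.array([0,lo,0]) )
    # tool: x=local z, z = radial at zero
    M=R.from_matrix(np.array([[0,0,-1],[0,1,0],[1,0,0]]).T)  # placeholder
    Rt=R5*R.from_euler('z',s6*q[5])*R.from_matrix(np.stack([[0,0,1],[0,1,0],[-1,0,0]],1))
    return A.apply(T),A*Rt
def fit(s4,s6):
    def res(x):
        o=[]
        for q,p,r in D:
            P,Rt=fk(q,x[:6],s4,s6,x[6]);o+=list((P-p))+list(.1*(Rt.inv()*R.from_rotvec(r)).as_rotvec())
        return np.array(o)
    return least_squares(res,[.3,.4,.4,.25,0,0,.06])
if __name__=='__main__':
    for s4 in(1,-1):
        for s6 in(1,-1):
            f=fit(s4,s6);print(s4,s6,f.cost,f.x.round(4),abs(f.fun).max())
E
python3 kin.py
```

```text
1 1 1.7389048408992339e-07 [2.567e-01 5.965e-01 3.843e-01 3.526e-01 2.000e-04 1.178e-01 5.960e-02] 0.0003156294353664288
1 -1 0.05437827627367667 [2.567e-01 5.965e-01 3.843e-01 3.526e-01 2.000e-04 1.178e-01 5.960e-02] 0.2876332197462948
-1 1 0.03601319941800993 [-0.3864  0.5249  0.13   -0.0756  0.2101 -0.1037  0.0412] 0.24178444484898592
-1 -1 0.007709758621128526 [-0.3864  0.5249  0.13   -0.0756  0.2101 -0.1037  0.0412] 0.07618200397244458
```

```bash
cat >> kin.py <<'E'
K=fit(1,1).x
LO=np.array([-2.91,-.82,.22,-1.22,.12,-3.08]);HI=np.array([2.91,2.16,2.67,4.37,2.79,3.08])
def ik(p,Rt,q0,free=False):
    f=lambda q:np.concatenate([fk(q,K[:6],1,1,K[6])[0]-p,.2*(fk(q,K[:6],1,1,K[6])[1].inv()*Rt).as_rotvec()])
    q0=np.array(q0,float)
    s=least_squares(f,np.clip(q0,LO+.01,HI-.01),bounds=(LO,HI));return s.x,abs(s.fun).max()
E
python3 - <<'E'
from h import *
from kin import *
for flip in (1,-1):
 for ph in (-20,-10,8,12,15,18,22):
  a=np.radians(ph);xx=-Z*np.cos(a)+Y*np.sin(a);T=tool(xx,flip*X)
  for up in (.026,.0,-.07):
   best=None
   for q4 in (-1,0,.8,1.6,2.4,3.2):
    for q6 in(-2.5,-1.3,0,1.3,2.5):
     q,e=ik(TC-Z*up-0*xx,T,[.4,.4,2.0,q4,.3,q6])
     if e<.001 and (best is None or abs(q[3])<abs(best[3])):best=q
   print(flip,ph,up,None if best is None else best.round(2))
E
```

```text
1 -20 0.026 [ 0.69  0.6   1.91 -1.08  0.64  1.5 ]
1 -20 0.0 [ 0.7   0.55  1.92 -1.03  0.67  1.45]
1 -20 -0.07 [ 0.74  0.41  1.93 -0.9   0.76  1.31]
1 -10 0.026 [ 0.58  0.55  2.   -1.15  0.39  1.48]
1 -10 0.0 [ 0.59  0.49  2.01 -1.05  0.42  1.38]
1 -10 -0.07 [ 0.63  0.34  2.01 -0.82  0.53  1.15]
1 8 0.026 None
1 8 0.0 None
1 8 -0.07 [ 0.33  0.28  2.12  0.3   0.21 -0.17]
1 12 0.026 [ 0.25  0.52  2.12  1.76  0.18 -1.7 ]
1 12 0.0 [ 0.25  0.46  2.13  1.47  0.17 -1.41]
1 12 -0.07 [ 0.26  0.28  2.14  0.75  0.25 -0.67]
1 15 0.026 [ 0.2   0.53  2.13  1.73  0.25 -1.72]
1 15 0.0 [ 0.2   0.47  2.14  1.53  0.25 -1.51]
1 15 -0.07 [ 0.21  0.29  2.15  0.97  0.31 -0.92]
1 18 0.026 [ 0.16  0.54  2.13  1.7   0.33 -1.73]
1 18 0.0 [ 0.16  0.48  2.14  1.55  0.33 -1.58]
1 18 -0.07 [ 0.15  0.3   2.15  1.1   0.37 -1.1 ]
1 22 0.026 [ 0.1   0.56  2.13  1.66  0.43 -1.75]
1 22 0.0 [ 0.09  0.5   2.14  1.55  0.43 -1.63]
1 22 -0.07 [ 0.08  0.32  2.16  1.21  0.46 -1.26]
-1 -20 0.026 [ 0.69  0.6   1.91 -1.08  0.64 -1.64]
-1 -20 0.0 [ 0.7   0.55  1.92 -1.03  0.67 -1.69]
-1 -20 -0.07 [ 0.74  0.41  1.93 -0.9   0.76 -1.83]
-1 -10 0.026 [ 0.58  0.55  2.   -1.15  0.39 -1.66]
-1 -10 0.0 [ 0.59  0.49  2.01 -1.05  0.42 -1.76]
-1 -10 -0.07 [ 0.63  0.34  2.01 -0.82  0.53 -1.99]
-1 8 0.026 None
-1 8 0.0 None
-1 8 -0.07 [0.33 0.28 2.12 0.3  0.21 2.97]
-1 12 0.026 [0.25 0.52 2.12 1.76 0.18 1.44]
-1 12 0.0 [0.25 0.46 2.13 1.47 0.17 1.74]
-1 12 -0.07 [0.26 0.28 2.14 0.75 0.25 2.48]
-1 15 0.026 [0.2  0.53 2.13 1.73 0.25 1.42]
-1 15 0.0 [0.2  0.47 2.14 1.53 0.25 1.63]
-1 15 -0.07 [0.21 0.29 2.15 0.97 0.31 2.22]
-1 18 0.026 [0.16 0.54 2.13 1.7  0.33 1.41]
-1 18 0.0 [0.16 0.48 2.14 1.55 0.33 1.57]
-1 18 -0.07 [0.15 0.3  2.15 1.1  0.37 2.04]
-1 22 0.026 [0.1  0.56 2.13 1.66 0.43 1.39]
-1 22 0.0 [0.09 0.5  2.14 1.55 0.43 1.51]
-1 22 -0.07 [0.08 0.32 2.16 1.21 0.46 1.88]
```

```bash
cat >> h.py <<'E'
ph=np.radians(-20);XG=-Z*np.cos(ph)+Y*np.sin(ph);TG=tool(XG,X);PG=TC-.032*Z-.006*Y
E
python3 - <<'E'
from h import *
from kin import *
p,r,o=pose();rows(PG,TG,8,-1)
S=Slerp([0,1],R.concatenate([r,TG]));q=o['joint_pos']
for k in range(1,9):
    q,e=ik(p+(PG-p)*k/8,S(k/8),q);print(q.round(3),round(e,5))
E
```

```text
[[[-0.03,-0.05,-0.04],[0.0,0.0,-2.5],-1],[[-0.03,-0.05,-0.04],[0.0,0.0,-2.5],-1],[[-0.03,-0.05,-0.04],[-0.1,-0.1,-2.4],-1],[[-0.02,-0.05,-0.03],[0.0,0.0,-2.5],-1],[[-0.03,-0.05,-0.04],[0.0,0.0,-2.5],-1],[[-0.02,-0.05,-0.04],[0.0,0.0,-2.5],-1],[[-0.02,-0.06,-0.04],[0.0,-0.1,-2.4],-1],[[-0.01,-0.05,-0.04],[-0.1,0.0,-2.5],-1]]
end [0.5123 0.25   0.0762]
[ 0.467  0.537  2.042 -1.213  0.198  1.459] 0.0
[ 0.501  0.543  2.028 -1.199  0.261  1.473] 0.0
[ 0.534  0.551  2.012 -1.184  0.323  1.484] 0.0
[ 0.565  0.56   1.995 -1.168  0.385  1.493] 0.0
[ 0.595  0.57   1.977 -1.152  0.446  1.501] 0.0
[ 0.623  0.583  1.958 -1.136  0.507  1.507] 0.0
[ 0.65   0.596  1.938 -1.121  0.566  1.513] 0.0
[ 0.675  0.611  1.918 -1.107  0.625  1.519] 0.0
```

Emit:
move_arm(
  deltas=[
    [[-0.03, -0.05, -0.04], [0, 0, -2.5], -1],
    [[-0.03, -0.05, -0.04], [0, 0, -2.5], -1],
    [[-0.03, -0.05, -0.04], [0, 0, -2.5], -1],
    [[-0.03, -0.05, -0.04], [0, 0, -2.5], -1],
    [[-0.03, -0.05, -0.04], [0, 0, -2.5], -1],
    [[-0.02, -0.05, -0.04], [0, 0, -2.5], -1],
    [[-0.02, -0.05, -0.04], [0, 0, -2.5], -1],
    [[-0.01, -0.05, -0.04], [0, 0, -2.5], -1],
    [[0, 0, 0], [0, 0, 0], -1],
    [[0, 0, 0], [0, 0, 0], -1],
  ],
)

```text
t: 6.5
ee_pos: [0.5115, 0.2508, 0.0762]
eef_rot: [-0.274, 1.016, -0.153]
wrist_force: [0.4, 0.3, 0.2]
gripper_width: 0.0911
```

Run:
```python
from h import *
p,r,o=pose();print(o['joint_pos'].round(3),o['wrist_force']);delta(PG,TG)
```

```text
[ 0.677  0.611  1.914 -1.094  0.629  1.509] [0.35029097 0.33267973 0.16682467]
now [0.5115 0.2508 0.0762] shift cm [ 0.05 -0.07  0.07] turn [-0.1  -0.26  0.07] n rows 1 [ 0.05 -0.07  0.07] [-0.1  -0.26  0.07]
```

Emit:
move_arm(
  deltas=[
    [[0.05, -0.05, 0.07], [0, -0.2, 0], -1],
    [[0, 0, 0], [0, 0, 0], 1],
    [[0, 0, 0], [0, 0, 0], 1],
    [[0, 0, 0], [0, 0, 0], 1],
    [[0, 0, 0], [0, 0, 0], 1],
    [[0, 0, 0], [0, 0, 0], 1],
    [[0, 0, 0], [0, 0, 0], 1],
    [[0, 0, 0], [0, 0, 0], 1],
    [[0, 0, 0], [0, 0, 0], 1],
    [[0, 0, 0], [0, 0, 0], 1],
  ],
  grip_force=40,
)

```text
t: 7.75
ee_pos: [0.5127, 0.2506, 0.076]
eef_rot: [-0.275, 1.011, -0.153]
wrist_force: [2.1, -1.3, 0.5]
gripper_width: 0.0197
```

Run:
```python
from h import *
from kin import *
p,r,o=pose();print(p,o['joint_pos'].round(3),o['wrist_force'],o['gripper_width']);delta(PG,TG)
A=TC  # lift along Z 75mm then upright & to base
pl=p+Z*.085
s=rows(pl,r,10,1)
q=o['joint_pos']
for k in range(1,6):
    q,e=ik(p+(pl-p)*k/5,r,q);print(q.round(3),round(e,5))
```

```text
[0.51269451 0.25056523 0.07604091] [ 0.676  0.612  1.915 -1.104  0.629  1.519] [ 2.0591269  -1.34659094  0.53701507] 0.01974836541324611
now [0.5127 0.2506 0.076 ] shift cm [-0.03 -0.06 -0.03] turn [-0.11 -0.03  0.12] n rows 1 [-0.03 -0.06 -0.03] [-0.11 -0.03  0.12]
[[[-0.8,-0.29,0.0],[0.0,0.0,0.0],1],[[-0.8,-0.29,0.0],[0.0,0.0,0.0],1],[[-0.79,-0.3,0.0],[0.0,0.0,0.0],1],[[-0.8,-0.29,0.0],[0.0,0.0,0.0],1],[[-0.8,-0.29,0.0],[0.0,0.0,0.0],1],[[-0.8,-0.29,0.0],[0.0,0.0,0.0],1],[[-0.8,-0.3,0.0],[0.0,0.0,0.0],1],[[-0.79,-0.29,0.0],[0.0,0.0,0.0],1],[[-0.8,-0.29,0.0],[0.0,0.0,0.0],1],[[-0.8,-0.29,0.0],[0.0,0.0,0.0],1]]
end [0.4709 0.2429 0.1496]
[ 0.685  0.578  1.923 -1.07   0.645  1.484] 0.0
[ 0.694  0.544  1.93  -1.035  0.663  1.45 ] 0.0
[ 0.703  0.51   1.935 -1.     0.684  1.415] 0.0
[ 0.713  0.475  1.938 -0.966  0.706  1.38 ] 0.0
[ 0.723  0.441  1.94  -0.933  0.73   1.346] 0.0
```

Emit:
move_arm(
  deltas=[
    [[-0.8, -0.29, 0], [0, 0, 0], 1],
    [[-0.8, -0.29, 0], [0, 0, 0], 1],
    [[-0.8, -0.29, 0], [0, 0, 0], 1],
    [[-0.8, -0.29, 0], [0, 0, 0], 1],
    [[-0.8, -0.29, 0], [0, 0, 0], 1],
    [[-0.8, -0.29, 0], [0, 0, 0], 1],
    [[-0.8, -0.29, 0], [0, 0, 0], 1],
    [[-0.8, -0.29, 0], [0, 0, 0], 1],
    [[-0.8, -0.29, 0], [0, 0, 0], 1],
    [[-0.8, -0.29, 0], [0, 0, 0], 1],
  ],
)

```text
t: 9.0
ee_pos: [0.4703, 0.243, 0.1501]
eef_rot: [-0.275, 1.012, -0.153]
wrist_force: [0.2, -1.2, -4.9]
gripper_width: 0.0194
```

```bash
cat >> h.py <<'E'
# base plate pose estimate done elsewhere
def upR(yaw):
    a=np.radians(yaw);x=np.array([np.cos(a),np.sin(a),0]);y=np.array([-np.sin(a),np.cos(a),0]);z=np.array([0,0,1.])
    return tool(-z*np.cos(ph)+y*np.sin(ph),x),x,y,z
E
python3 - <<'E'
from h import *
from kin import *
p,r,o=pose();print(p,o['joint_pos'].round(3),o['wrist_force'],o['gripper_width'])
s=cams.grab_frame('scene');save(s,'s2.png');t=cams.grab_frame('top');save(t,'t2.png')
# base plate top by colour: dark points at z~12mm
for n,pp in(('scene',s),('top',t)):
    W=cloud(pp);g=pp['frame'].astype(int)
    m=(abs(W[...,0]-.62)<.12)&(abs(W[...,1]+.02)<.12)&(W[...,2]<.03)&(g.max(2)<110)&(abs(g[...,0]-g[...,2])<30)
    m=cv2.morphologyEx(m.astype(np.uint8),cv2.MORPH_OPEN,np.ones((3,3)))
    k,l,st,_=cv2.connectedComponentsWithStats(m);i=1+st[1:,4].argmax();I=W[l==i];
    print(n,len(I),cv2.minAreaRect(I[:,:2].astype(np.float32)),np.median(I,0).round(4))
q0=o['joint_pos']
for yaw in (-10,0,10.5):
    Rt,x,y,z=upR(yaw)
    for hh in (.07,.03,0):
      q,e=ik(np.array([.617,-.02,.012+.048+hh])-.006*y,Rt,[.1,.5,1.6,-.5,1.1,.5]);print(yaw,q.round(2),round(e,5))
E
```

```text
[0.47031075 0.24302786 0.15011577] [ 0.724  0.44   1.94  -0.931  0.732  1.345] [ 0.18961822 -1.24873993 -4.92036442] 0.01940759790821206
scene 1333 ((0.6960623860359192, -0.019735418260097504), (0.23908017575740814, 0.08768592029809952), 89.96642303466797) [ 0.6988 -0.0236 -0.7486]
top 2155 ((0.6086819171905518, -0.017752528190612793), (0.17145611345767975, 0.16172316670417786), 86.71661376953125) [ 0.607  -0.0165  0.0124]
-10 [ 0.05  0.63  1.41 -0.36  1.21  0.37] 0.0
-10 [ 0.05  0.68  1.44 -0.38  1.13  0.41] 0.0
-10 [ 0.05  0.72  1.46 -0.39  1.08  0.43] 0.0
0 [ 0.06  0.6   1.46 -0.39  1.13  0.23] 0.0
0 [ 0.06  0.65  1.49 -0.4   1.05  0.27] 0.0
0 [ 0.06  0.7   1.51 -0.42  1.    0.3 ] 0.0
10.5 [ 0.06  0.58  1.52 -0.4   1.04  0.08] 0.0
10.5 [ 0.06  0.63  1.55 -0.43  0.96  0.12] 0.0
10.5 [ 0.06  0.67  1.57 -0.45  0.9   0.15] 0.0
```

View pics/s2.png

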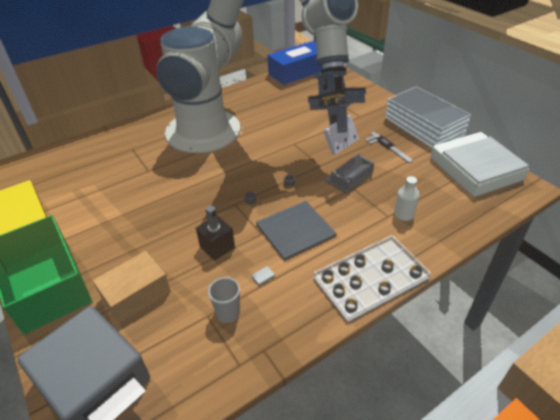

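The plate is held (4.9 N, opening 19.4 mm) and clear of the rack; the scene shows it at px (341,135). The base plate centre is near (0.609, −0.018). Now I'll carry it over and turn it upright.

Run:
```python
from h import *
from kin import *
pg=np.array([.5127,.2506,.0760]);d=pg-TC;print('TCP in plate',(d@X).round(4),(d@Y).round(4),(d@Z+.08).round(4))
Rt,x,y,z=upR(0)
p,r,o=pose()
tgt=np.array([.607,-.018,0])+y*(d@Y)+z*(.012+.08+d@Z+.045);print(tgt)
e=rows(tgt,Rt,10,1)
S=Slerp([0,1],R.concatenate([r,Rt]));q=o['joint_pos']
for k in range(1,11):
    q2,er=ik(p+(tgt-p)*k/10,S(k/10),q);print(q2.round(2),round(er,5),abs(q2-q).max().round(2));q=q2
```

```text
TCP in plate 0.0003 -0.0055 0.0475
[ 0.607      -0.02349426  0.10451398]
[[[1.76,-2.41,0.52],[-0.1,3.2,-0.3],1],[[1.75,-2.4,0.61],[-0.1,3.1,-0.2],1],[[1.71,-2.4,0.7],[0.0,3.2,-0.3],1],[[1.69,-2.39,0.8],[-0.1,3.1,-0.3],1],[[1.65,-2.38,0.88],[-0.1,3.2,-0.2],1],[[1.61,-2.38,0.97],[0.0,3.2,-0.3],1],[[1.57,-2.37,1.06],[-0.1,3.1,-0.3],1],[[1.52,-2.36,1.14],[-0.1,3.2,-0.3],1],[[1.46,-2.36,1.22],[-0.1,3.1,-0.2],1],[[1.41,-2.36,1.29],[0.0,3.2,-0.3],1]]
end [ 0.607  -0.0235  0.1045]
[ 0.64  0.44  1.93 -0.86  0.72  1.21] 0.0 0.14
[ 0.56  0.44  1.9  -0.78  0.72  1.07] 0.0 0.14
[ 0.48  0.44  1.88 -0.7   0.73  0.93] 0.0 0.14
[ 0.41  0.46  1.84 -0.63  0.75  0.81] 0.0 0.13
[ 0.34  0.47  1.8  -0.57  0.78  0.69] 0.0 0.12
[ 0.27  0.5   1.75 -0.52  0.83  0.58] 0.0 0.11
[ 0.21  0.52  1.7  -0.47  0.88  0.49] 0.0 0.09
[ 0.16  0.55  1.64 -0.44  0.94  0.4 ] 0.0 0.08
[ 0.11  0.59  1.58 -0.42  1.    0.33] 0.0 0.07
[ 0.06  0.63  1.51 -0.4   1.07  0.27] 0.0 0.07
```

Emit:
move_arm(
  deltas=[
    [[1.76, -2.41, 0.52], [-0.1, 3.2, -0.3], 1],
    [[1.75, -2.4, 0.61], [-0.1, 3.1, -0.2], 1],
    [[1.71, -2.4, 0.7], [0, 3.2, -0.3], 1],
    [[1.69, -2.39, 0.8], [-0.1, 3.1, -0.3], 1],
    [[1.65, -2.38, 0.88], [-0.1, 3.2, -0.2], 1],
    [[1.61, -2.38, 0.97], [0, 3.2, -0.3], 1],
    [[1.57, -2.37, 1.06], [-0.1, 3.1, -0.3], 1],
    [[1.52, -2.36, 1.14], [-0.1, 3.2, -0.3], 1],
    [[1.46, -2.36, 1.22], [-0.1, 3.1, -0.2], 1],
    [[1.41, -2.36, 1.29], [0, 3.2, -0.3], 1],
  ],
)

```text
t: 10.35
ee_pos: [0.6075, -0.0247, 0.1034]
eef_rot: [-0.274, 1.556, -0.276]
wrist_force: [0.1, 0.5, -5.2]
gripper_width: 0.0198
```

Run:
```python
from h import *
Rt,x,y,z=upR(0)
s=cams.grab_frame('scene');save(s,'s3.png');cv2.imwrite('pics/s3c.png',cv2.resize(s['frame'][120:320,180:400,::-1],None,fx=3,fy=3,interpolation=cv2.INTER_CUBIC))
p,r,o=pose();print(p,o['wrist_force'],o['gripper_width'])
delta([.607,-.0235,.1045-.045],Rt)
W=cloud(s).reshape(-1,3);m=(abs(W[:,0]-.607)<.05)&(abs(W[:,1]+.018)<.08)&(W[:,2]>.045)&(W[:,2]<.10)
print(m.sum(),np.percentile(W[m],[0.5,50,99.5],axis=0).round(4))
```

```text
[ 0.60974204 -0.0277122   0.10303672] [ 2.7761555  -6.25854902 -4.86194845] 0.020112471354822976
now [ 0.6097 -0.0277  0.103 ] shift cm [ 3.94  1.89 -0.26] turn [-0.14 -0.25  0.1 ] n rows 1 [ 3.94  1.89 -0.26] [-0.14 -0.25  0.1 ]
413 [[ 0.5962 -0.0742  0.0566]
 [ 0.6147 -0.0282  0.0784]
 [ 0.6186  0.0352  0.0996]]
```

View pics/s3c.png

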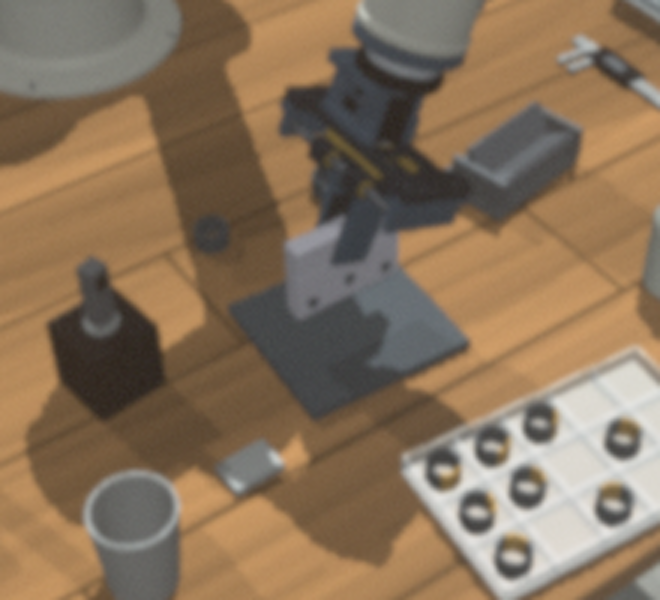

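Emit:
move_arm(
  deltas=[
    [[0.42, 0.15, 0], [0, 0, 0], 1],
    [[0.42, 0.15, 0], [0, 0, 0], 1],
    [[0.42, 0.15, 0], [0, 0, 0], 1],
    [[0.42, 0.15, 0], [0, 0, 0], 1],
    [[0.42, 0.15, 0], [0, 0, 0], 1],
    [[0.42, 0.15, 0], [0, 0, 0], 1],
    [[0.42, 0.15, 0], [0, 0, 0], 1],
    [[0.42, 0.15, 0], [0, 0, 0], 1],
    [[0, 0, 0], [0, 0, 0], 1],
    [[0, 0, 0], [0, 0, 0], 1],
  ],
)

```text
t: 11.65
ee_pos: [0.6073, -0.0239, 0.0682]
eef_rot: [-0.274, 1.553, -0.275]
wrist_force: [0.5, -0.7, -5.2]
gripper_width: 0.0194
```

Run:
```python
from h import *
Rt,x,y,z=upR(0)
s=cams.grab_frame('scene');save(s,'s4.png')
p,r,o=pose();print(p,o['wrist_force'],o['gripper_width'])
delta([.607,-.0235,.1045-.045],Rt)
```

```text
[ 0.60728388 -0.02391132  0.0682372 ] [ 0.12096516 -0.12893812 -5.32100084] 0.02005255789064525
now [ 0.6073 -0.0239  0.0682] shift cm [ 0.81  0.34 -0.03] turn [-0.05 -0.01  0.03] n rows 1 [ 0.81  0.34 -0.03] [-0.05 -0.01  0.03]
```

Emit:
move_arm(
  deltas=[
    [[0.1, 0.035, 0], [0, 0, 0], 1],
    [[0.1, 0.035, 0], [0, 0, 0], 1],
    [[0.1, 0.035, 0], [0, 0, 0], 1],
    [[0.1, 0.035, 0], [0, 0, 0], 1],
    [[0.1, 0.035, 0], [0, 0, 0], 1],
    [[0.1, 0.035, 0], [0, 0, 0], 1],
    [[0.1, 0.035, 0], [0, 0, 0], 1],
    [[0, 0, 0], [0, 0, 0], 1],
    [[0, 0, 0], [0, 0, 0], 1],
    [[0, 0, 0], [0, 0, 0], 1],
  ],
)

```text
t: 12.95
ee_pos: [0.6072, -0.024, 0.0607]
eef_rot: [-0.274, 1.554, -0.275]
wrist_force: [-0.2, 0.4, -3.9]
gripper_width: 0.0199
```

Emit:
move_arm(
  deltas=[
    [[0.05, 0.02, 0], [0, 0, 0], 1],
    [[0.05, 0.02, 0], [0, 0, 0], 1],
    [[0.05, 0.02, 0], [0, 0, 0], 1],
    [[0, 0, 0], [0, 0, 0], 1],
    [[0, 0, 0], [0, 0, 0], 1],
    [[0, 0, 0], [0, 0, 0], 1],
    [[0, 0, 0], [0, 0, 0], 1],
    [[0, 0, 0], [0, 0, 0], 1],
    [[0, 0, 0], [0, 0, 0], 1],
    [[0, 0, 0], [0, 0, 0], 1],
  ],
)

```text
t: 14.2
ee_pos: [0.6073, -0.0238, 0.0604]
eef_rot: [-0.274, 1.553, -0.275]
wrist_force: [-6.7, 7.0, 18.5]
gripper_width: 0.0198
```

Emit:
move_arm(
  deltas=[
    [[-0.05, -0.02, 0], [0, 0, 0], 1],
    [[-0.04, -0.01, 0], [0, 0, 0], 1],
    [[0, 0, 0], [0, 0, 0], 1],
    [[0, 0, 0], [0, 0, 0], 1],
    [[0, 0, 0], [0, 0, 0], 0.3],
    [[0, 0, 0], [0, 0, 0], 0.2],
    [[0, 0, 0], [0, 0, 0], 0.1],
    [[0, 0, 0], [0, 0, 0], 0],
    [[0, 0, 0], [0, 0, 0], 0],
    [[0, 0, 0], [0, 0, 0], 0],
  ],
)

```text
t: 15.45
ee_pos: [0.6072, -0.0239, 0.06]
eef_rot: [-0.274, 1.554, -0.275]
wrist_force: [0.4, -2.3, 0.0]
gripper_width: 0.0458
```

Run:
```python
from h import *
s=cams.grab_frame('scene');cv2.imwrite('pics/s5c.png',cv2.resize(s['frame'][120:320,180:400,::-1],None,fx=3,fy=3,interpolation=cv2.INTER_CUBIC))
p,r,o=pose();print(p,o['wrist_force'],o['gripper_width'])
w=cams.grab_frame('wrist');save(w,'w5.png')
```

```text
[ 0.60718445 -0.023928    0.05999453] [0.57910197 0.04307878 0.12835235] 0.045664555016006914
```

View pics/s5c.png

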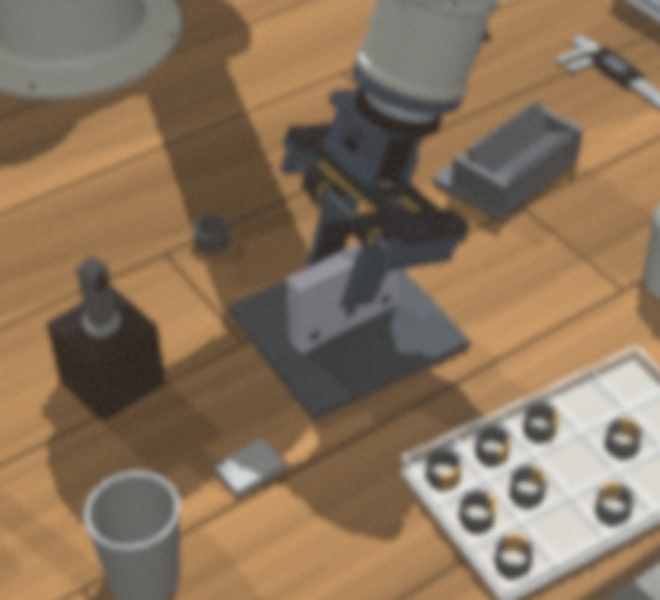

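View pics/w5.png

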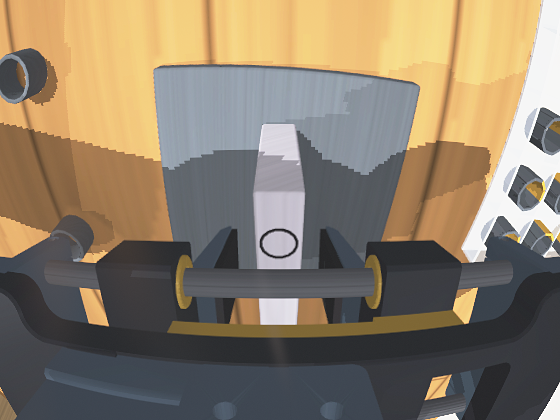

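The plate stands on its own: the wrist view shows the ring at (279,243) and a gap on both sides of the plate. Withdrawing along the tool axis.

Emit:
move_arm(
  deltas=[
    [[-0.5, 0, 0], [0, 0, 0], 0],
    [[-1, 0, 0], [0, 0, 0], 0],
    [[-1.4, 0, 0], [0, 0, 0], 0],
    [[-1.6, 0, 0], [0, 0, 0], 0],
    [[-1.6, 0, 0], [0, 0, 0], 0],
    [[-1.6, 0, 0], [0, 0, 0], 0],
    [[-1.6, 0, 0], [0, 0, 0], -0.5],
    [[-1.6, 0, 0], [0, 0, 0], -1],
    [[-1, 0, 0], [0, 0, 0], -1],
    [[0, 0, 0], [0, 0, 0], -1],
  ],
)

```text
t: 16.8
ee_pos: [0.6076, 0.0171, 0.1725]
eef_rot: [-0.274, 1.553, -0.275]
wrist_force: [-0.6, -0.7, 0.1]
gripper_width: 0.0826
```

Run:
```python
from h import *
s=cams.grab_frame('scene');t=cams.grab_frame('top');w=cams.grab_frame('wrist');save(w,'w6.png');save(t,'t6.png')
np.savez('w6.npz',T=w['T'],frame=w['frame'],fov=w['fov_y'],cx=w['cx'],cy=w['cy'])
p,r,o=pose();print(p,o['joint_pos'].round(3),o['wrist_force'],o['gripper_width'])
for n,pp in(('s',s),('t',t)):
    W=cloud(pp).reshape(-1,3)
    m=(abs(W[:,0]-.607)<.04)&(abs(W[:,1]+.018)<.08)&(abs(W[:,2]-.092)<.003);I=W[m]
    print(n,m.sum(),cv2.minAreaRect(I[:,:2].astype(np.float32)),np.median(I[:,2]))
    m=(abs(W[:,0]-.607)<.04)&(abs(W[:,1]+.018)<.08)&(W[:,2]>.022)&(W[:,2]<.088)
    I=W[m];print(np.percentile(I,[2,50,98],axis=0).round(3).tolist(),len(I)); 
    c=I.mean(0);print('normal',np.linalg.svd(I-c,full_matrices=False)[2][2].round(3))
Rt=yawtool(7)
rows([.537,-.226,.20],Rt,10,-1)
```

```text
[0.60690808 0.0166675  0.1712511 ] [ 0.127  0.555  1.426 -0.369  1.231  0.264] [ 0.03088773 -0.09082725  0.39598779] 0.09051061711501568
s 210 ((0.6053388714790344, -0.0183505117893219), (0.022493045777082443, 0.10960139334201813), 0.024910034611821175) 0.0928542971461791
[[0.6, -0.073, 0.024], [0.615, -0.025, 0.056], [0.617, 0.034, 0.087]] 637
normal [ 0.999 -0.041 -0.003]
t 140 ((0.6069759726524353, -0.017964795231819153), (0.017798904329538345, 0.10508829355239868), 1.0280015468597412) 0.09234982269742886
[[0.597, -0.071, 0.024], [0.598, -0.031, 0.062], [0.607, 0.016, 0.088]] 89
normal [-1.     0.008  0.03 ]
[[[0.56,-2.38,-0.7],[-0.7,-0.1,2.0],-1],[[0.48,-2.39,-0.72],[-0.7,-0.2,2.0],-1],[[0.39,-2.39,-0.76],[-0.7,-0.1,2.0],-1],[[0.31,-2.4,-0.79],[-0.7,-0.1,2.0],-1],[[0.22,-2.39,-0.82],[-0.7,-0.1,2.0],-1],[[0.14,-2.4,-0.84],[-0.7,-0.2,2.0],-1],[[0.05,-2.38,-0.88],[-0.7,-0.1,2.0],-1],[[-0.04,-2.38,-0.9],[-0.7,-0.1,2.0],-1],[[-0.11,-2.36,-0.94],[-0.7,-0.2,2.0],-1],[[-0.21,-2.34,-0.96],[-0.7,-0.1,2.0],-1]]
end [ 0.537 -0.226  0.2  ]
```

View pics/w6.png

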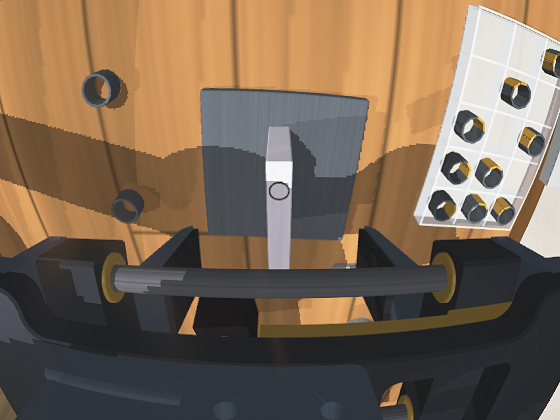

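Emit:
move_arm(
  deltas=[
    [[0.56, -2.38, -0.7], [-0.7, -0.1, 2.0], -1],
    [[0.48, -2.39, -0.72], [-0.7, -0.2, 2.0], -1],
    [[0.39, -2.39, -0.76], [-0.7, -0.1, 2.0], -1],
    [[0.31, -2.4, -0.79], [-0.7, -0.1, 2.0], -1],
    [[0.22, -2.39, -0.82], [-0.7, -0.1, 2.0], -1],
    [[0.14, -2.4, -0.84], [-0.7, -0.2, 2.0], -1],
    [[0.05, -2.38, -0.88], [-0.7, -0.1, 2.0], -1],
    [[-0.04, -2.38, -0.9], [-0.7, -0.1, 2.0], -1],
    [[-0.11, -2.36, -0.94], [-0.7, -0.2, 2.0], -1],
    [[-0.21, -2.34, -0.96], [-0.7, -0.1, 2.0], -1],
  ],
)

```text
t: 18.2
ee_pos: [0.5367, -0.2267, 0.2]
eef_rot: [-0.095, 1.568, 0.098]
wrist_force: [0.3, 0.2, 0.1]
gripper_width: 0.0912
```

```bash
cat >> h.py <<'E'
def ray(T,fov,cx,cy,u,v,z):
    f=210/np.tan(np.radians(fov)/2);dx,dy=u-cx,v-cy;rr=np.hypot(dx,dy);th=rr/f
    d=T[:3,:3]@np.array([np.sin(th)*dx/rr,np.sin(th)*dy/rr,np.cos(th)]);o=T[:3,3];return o+d*(z-o[2])/d[2]
E
python3 - <<'E'
from h import *
w=cams.grab_frame('wrist');save(w,'w7.png')
cv2.imwrite('pics/w7c.png',cv2.resize(w['frame'][120:320,180:380,::-1],None,fx=3,fy=3,interpolation=cv2.INTER_CUBIC))
p,r,o=pose();print(p,o['joint_pos'].round(3));delta([.537,-.226,.2],yawtool(7))
W=np.load('w6.npz');print('ring',ray(W['T'],W['fov'],W['cx'],W['cy'],279,191,.092))
for q in cams.spot_in('probe',w)[:2]: print(q['conf'],world(w,q['location']).round(4))
f=210/np.tan(np.radians(w['fov_y'])/2)
d=w['depth'];print(d[d>0].min())
np.savez('w7.npz',**{k:w[k] for k in('T','frame','depth','cx','cy')},fov=w['fov_y'])
def proj(P):
    c=np.linalg.inv(w['T'])@np.append(P,1);th=np.arctan2(np.hypot(c[0],c[1]),c[2]);a=np.arctan2(c[1],c[0]);return np.round((w['cx']+f*th*np.cos(a),w['cy']+f*th*np.sin(a)),1)
a=np.radians(7);ux=np.array([np.cos(a),np.sin(a),0]);uy=np.array([-np.sin(a),np.cos(a),0])
for i,j in((1,1),(1,-1),(-1,-1),(-1,1)): print(proj(np.array([.537,-.226,.145])+.01*(i*ux+j*uy)),proj(np.array([.537,-.226,.075])+.035*(i*ux+j*uy)))
E
```

```text
[ 0.53630203 -0.22979456  0.2003807 ] [-0.508  0.449  1.468  0.002  1.225 -0.631]
now [ 0.5363 -0.2298  0.2004] shift cm [0.04 0.37 0.12] turn [-0.01  0.04 -0.09] n rows 1 [0.04 0.37 0.12] [-0.01  0.04 -0.09]
ring [0.60776241 0.01253838 0.092     ]
0.72 [ 0.5421 -0.2216  0.1411]
0.050000202
[292.  214.2] [316.3 168.6]
[291.7 240.4] [314.3 240.7]
[264.6 240.4] [242.2 240.8]
[264.3 214.2] [240.2 168.6]
```

View pics/w7.png

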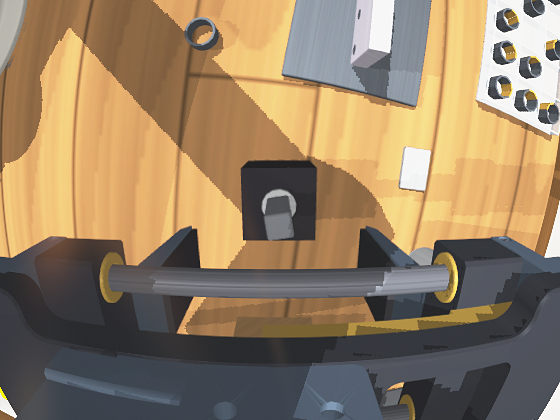

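View pics/w7c.png

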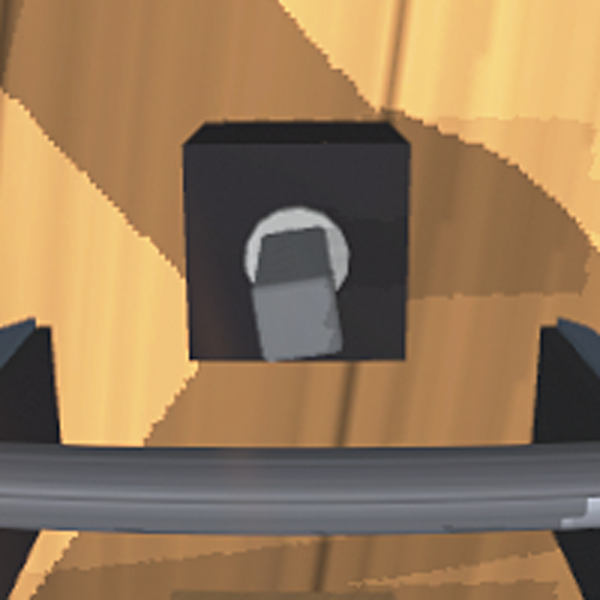

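Run:
```python
from h import *
W=np.load('w7.npz');C=[]
for a,b in((253,290),(330,277),(342,350),(265,362)):
    P=ray(W['T'],float(W['fov']),float(W['cx']),float(W['cy']),180+a/3,120+b/3,.145);C.append(P[:2])
C=np.array(C);print(C.round(4),C.mean(0).round(4))
for i,j in((0,1),(3,2)): d=C[j]-C[i];print(np.hypot(*d),np.degrees(np.arctan2(d[1],d[0])))
for i,j in((3,0),(2,1)): d=C[j]-C[i];print(np.hypot(*d),np.degrees(np.arctan2(-d[0],d[1])))
```

```text
[[ 0.5261 -0.2191]
 [ 0.5441 -0.2137]
 [ 0.5494 -0.2316]
 [ 0.531  -0.237 ]] [ 0.5376 -0.2254]
0.018795430325132534 16.876002545317263
0.01916024692045802 16.320185156032963
0.018561070259586306 15.442555046570465
0.018741398291152414 16.569047049457055
```

Run:
```python
from h import *
s=rows([.5375,-.2255,.19],yawtool(16.3),2,-1)
rows([.5375,-.2255,.10],yawtool(16.3),6,-1,s)
```

```text
[[[0.51,0.15,0.06],[-4.7,0.0,0.0],-1],[[0.5,0.14,0.07],[-4.7,0.0,0.0],-1]]
end [ 0.5375 -0.2255  0.19  ]
[[[1.5,0.0,0.0],[0.0,0.0,0.0],-1],[[1.5,0.0,0.0],[0.0,0.0,0.0],-1],[[1.5,0.0,0.0],[0.0,0.0,0.0],-1],[[1.5,0.0,0.0],[0.0,0.0,0.0],-1],[[1.5,0.0,0.0],[0.0,0.0,0.0],-1],[[1.5,0.0,0.0],[0.0,0.0,0.0],-1]]
end [ 0.5375 -0.2255  0.1   ]
```

Emit:
move_arm(
  deltas=[
    [[0.5, 0.15, 0.06], [-4.7, 0, 0], -1],
    [[0.5, 0.14, 0.07], [-4.7, 0, 0], -1],
    [[0, 0, 0], [0, 0, 0], -1],
    [[1.5, 0, 0], [0, 0, 0], -1],
    [[1.5, 0, 0], [0, 0, 0], -1],
    [[1.5, 0, 0], [0, 0, 0], -1],
    [[1.5, 0, 0], [0, 0, 0], -1],
    [[1.5, 0, 0], [0, 0, 0], -1],
    [[1.5, 0, 0], [0, 0, 0], -1],
    [[0, 0, 0], [0, 0, 0], -1],
  ],
)

```text
t: 19.55
ee_pos: [0.5376, -0.2224, 0.0992]
eef_rot: [-0.224, 1.56, 0.226]
wrist_force: [0.6, -0.9, 1.5]
gripper_width: 0.0911
```

Run:
```python
from h import *
p,r,o=pose();print(p,o['wrist_force']);delta([.5375,-.2255,.10],yawtool(16.3))
w=cams.grab_frame('wrist');save(w,'w8.png')
```

```text
[ 0.53759566 -0.22243215  0.09922608] [ 0.57377415 -0.90555416  1.51275278]
now [ 0.5376 -0.2224  0.0992] shift cm [-0.08 -0.29 -0.1 ] turn [ 0.12 -0.03 -0.06] n rows 1 [-0.08 -0.29 -0.1 ] [ 0.12 -0.03 -0.06]
```

View pics/w8.png

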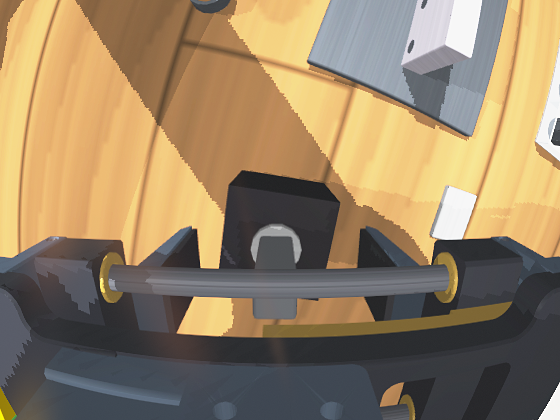

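Emit:
move_arm(
  deltas=[
    [[0, -0.25, -0.1], [0, 0, 0], -1],
    [[0, 0, 0], [0, 0, 0], 0],
    [[0, 0, 0], [0, 0, 0], 0.4],
    [[0, 0, 0], [0, 0, 0], 1],
    [[0, 0, 0], [0, 0, 0], 1],
    [[0, 0, 0], [0, 0, 0], 1],
    [[0, 0, 0], [0, 0, 0], 1],
    [[0, 0, 0], [0, 0, 0], 1],
    [[0, 0, 0], [0, 0, 0], 1],
    [[0, 0, 0], [0, 0, 0], 1],
  ],
  grip_force=35,
)

```text
t: 20.85
ee_pos: [0.5379, -0.2254, 0.1004]
eef_rot: [-0.225, 1.558, 0.225]
wrist_force: [-0.1, 0.3, -1.7]
gripper_width: 0.0199
```

Emit:
move_arm(
  deltas=[
    [[-0.5, 0, 0], [0, 0, 0], 1],
    [[-1, 0, 0], [0, 0, 0], 1],
    [[-1.3, 0, 0], [0, 0, 0], 1],
    [[-1.3, 0, 0], [0, 0, 0], 1],
    [[-1.3, 0, 0], [0, 0, 0], 1],
    [[-1.3, 0, 0], [0, 0, 0], 1],
    [[-1.3, 0, 0], [0, 0, 0], 1],
    [[-1.3, 0, 0], [0, 0, 0], 1],
    [[-1.2, 0, 0], [0, 0, 0], 1],
    [[-0.5, 0, 0], [0, 0, 0], 1],
  ],
)

```text
t: 22.1
ee_pos: [0.5381, -0.2256, 0.2114]
eef_rot: [-0.226, 1.557, 0.224]
wrist_force: [0.1, 0.8, -2.0]
gripper_width: 0.0199
```

Run:
```python
from h import *
p,r,o=pose();print(p,o['wrist_force'],o['gripper_width'],r.as_matrix().round(3).tolist())
s=cams.grab_frame('scene');cv2.imwrite('pics/s9c.png',cv2.resize(s['frame'][120:320,180:400,::-1],None,fx=3,fy=3,interpolation=cv2.INTER_CUBIC))
W=cloud(s);m=(np.hypot(W[...,0]-p[0],W[...,1]-p[1])<.03)&(W[...,2]>.1)&(W[...,2]<.2)
I=W[m];print(len(I))
for z in np.arange(.1,.2,.008):
    J=I[abs(I[:,2]-z)<.004];print(z.round(3),len(J),J.mean(0).round(4) if len(J) else '',np.ptp(J,axis=0).round(4) if len(J) else '')
```

```text
[ 0.53810606 -0.2255574   0.21135027] [ 0.08722321  0.81906216 -1.95978571] 0.019893359916328346 [[0.002, -0.283, 0.959], [-0.001, 0.959, 0.283], [-1.0, -0.001, 0.001]]
148
0.1 0  
0.108 0  
0.116 0  
0.124 1 [ 0.5372 -0.2273  0.1267] [0. 0. 0.]
0.132 5 [ 0.5384 -0.2262  0.1306] [0.0053 0.0049 0.0041]
0.14 11 [ 0.5396 -0.2276  0.1399] [0.0084 0.0106 0.0062]
0.148 12 [ 0.5404 -0.2259  0.1473] [0.0084 0.013  0.0071]
0.156 13 [ 0.5406 -0.2284  0.1561] [0.01   0.0112 0.0051]
0.164 16 [ 0.5415 -0.2265  0.1643] [0.0092 0.0147 0.0078]
0.172 14 [ 0.5407 -0.2277  0.172 ] [0.0065 0.0104 0.0078]
0.18 4 [ 0.5406 -0.2305  0.178 ] [0.0053 0.0062 0.002 ]
0.188 18 [ 0.5445 -0.2307  0.1903] [0.0225 0.0302 0.0049]
0.196 54 [ 0.544  -0.2283  0.1949] [0.0307 0.0313 0.0079]
```

View pics/s9c.png

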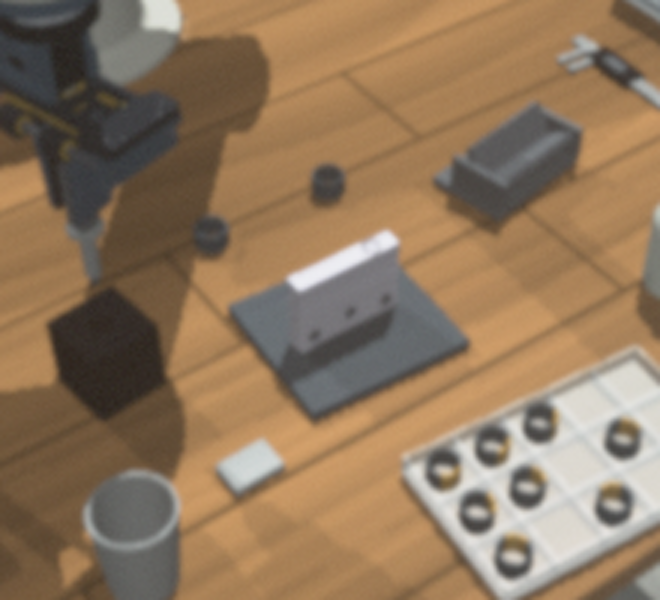

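Run:
```python
from h import *
from kin import *
p,r,o=pose();q,e=ik(np.array([.6075,.012,.2]),yawtool(16),o['joint_pos']);print(q.round(2),e)
rows([.6075,.012,.205],yawtool(16),9,1)
```

```text
[-0.08  0.48  1.41  0.    1.25 -0.36] 7.673126023455268e-13
[[[0.07,2.31,1.49],[0.0,0.0,0.0],1],[[0.08,2.32,1.48],[0.1,0.0,0.0],1],[[0.07,2.32,1.48],[0.0,0.0,0.0],1],[[0.07,2.31,1.48],[0.1,0.0,0.0],1],[[0.07,2.32,1.48],[0.0,0.1,0.0],1],[[0.07,2.32,1.48],[0.1,0.0,0.0],1],[[0.07,2.32,1.47],[0.0,0.0,0.1],1],[[0.08,2.33,1.47],[0.1,0.0,0.0],1],[[0.07,2.32,1.47],[0.0,0.0,0.0],1]]
end [0.6075 0.012  0.205 ]
```

Emit:
move_arm(
  deltas=[
    [[0.07, 1.5, 1.0], [0, 0, 0], 1],
    [[0.07, 2.32, 1.48], [0, 0, 0], 1],
    [[0.07, 2.6, 1.68], [0, 0, 0], 1],
    [[0.07, 2.6, 1.67], [0, 0, 0], 1],
    [[0.07, 2.6, 1.67], [0, 0, 0], 1],
    [[0.07, 2.6, 1.67], [0, 0, 0], 1],
    [[0.07, 2.6, 1.67], [0, 0, 0], 1],
    [[0.07, 2.3, 1.47], [0, 0, 0], 1],
    [[0.07, 1.76, 1.0], [0, 0, 0], 1],
    [[0, 0, 0], [0, 0, 0], 1],
  ],
)

```text
t: 23.4
ee_pos: [0.6064, 0.0141, 0.2038]
eef_rot: [-0.226, 1.559, 0.227]
wrist_force: [-0.9, -0.5, -2.0]
gripper_width: 0.0194
```

Run:
```python
from h import *
p,r,o=pose();print(p,o['wrist_force'],o['gripper_width'],r.as_matrix()[:,0].round(3))
delta([.6075,.012,.2],yawtool(16))
s=cams.grab_frame('scene');cv2.imwrite('pics/s10c.png',cv2.resize(s['frame'][160:260,240:360,::-1],None,fx=6,fy=6,interpolation=cv2.INTER_CUBIC))
w=cams.grab_frame('wrist');save(w,'w10.png')
t=cams.grab_frame('top')
for n,pp in(('s',s),('t',t)):
    W=cloud(pp).reshape(-1,3)
    m=(abs(W[:,0]-.607)<.04)&(abs(W[:,1]+.018)<.08)&(abs(W[:,2]-.092)<.003);I=W[m]
    print(n,m.sum(),cv2.minAreaRect(I[:,:2].astype(np.float32)),np.median(I[:,2]))
```

```text
[0.60637186 0.0140812  0.20377216] [-0.86373379 -0.47469722 -2.02814216] 0.0194395475869029 [ 0.  0. -1.]
now [0.6064 0.0141 0.2038] shift cm [ 0.38 -0.23  0.05] turn [ 0.54  0.01 -0.  ] n rows 1 [ 0.38 -0.23  0.05] [ 0.54  0.01 -0.  ]
s 223 ((0.6058720350265503, -0.01797589659690857), (0.02487189695239067, 0.1094856709241867), 0.9274377822875977) 0.09256800862138448
t 16 ((0.607615053653717, -0.04582421854138374), (0.017146045342087746, 0.010090366005897522), 0.5255175232887268) 0.09250894241081142
```

View pics/s10c.png

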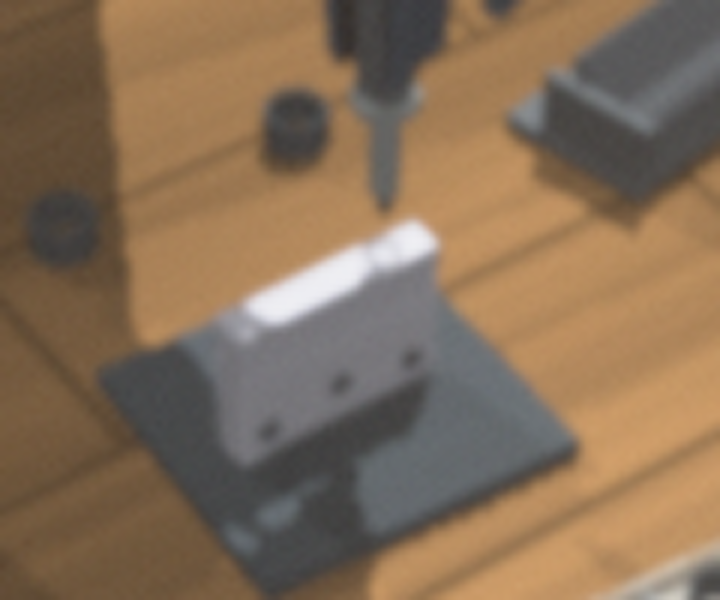

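View pics/w10.png

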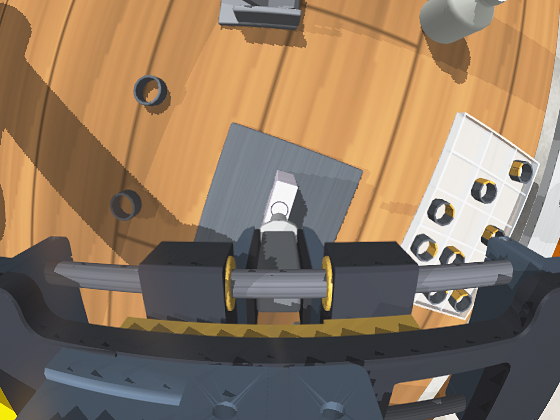

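Run:
```python
from h import *
s=cams.grab_frame('scene');f=210/np.tan(np.radians(s['fov_y'])/2)
w=cams.grab_frame('wrist');save(w,'w11.png');cv2.imwrite('pics/w11c.png',cv2.resize(w['frame'][160:260,220:340,::-1],None,fx=6,fy=6,interpolation=cv2.INTER_CUBIC))
p,r,o=pose();print(p)
def pr(P):
    c=np.linalg.inv(s['T'])@np.append(P,1);u=np.array([s['cx']+f*c[0]/c[2],s['cy']+f*c[1]/c[2]]);return u.round(2),((u-[240,160])*6).round(0)
print('tip',pr([p[0],p[1],p[2]-.0875]),'collar',pr([p[0],p[1],p[2]-.022]));
for q in([.6075,.012,.092],[.6058,.012,.0925]): print('ring',pr(q))
for dx,dy in((.01,.055),(.01,-.055),(-.01,-.055),(-.01,.055)):print('corner',pr([.607+dx,-.018+dy,.092]))
W=w;print('ring w6-like',ray(w['T'],w['fov_y'],w['cx'],w['cy'],280,209,.092))
```

```text
[0.60635271 0.01176433 0.20423391]
tip (array([303.42, 195.27]), array([381., 212.])) collar (array([303.63, 176.23]), array([382.,  97.]))
ring (array([303.66, 202.3 ]), array([382., 254.]))
ring (array([303.3 , 201.82]), array([380., 251.]))
corner (array([313.17, 200.61]), array([439., 244.]))
corner (array([279.52, 217.05]), array([237., 342.]))
corner (array([275.31, 212.74]), array([212., 316.]))
corner (array([308.78, 196.62]), array([413., 220.]))
ring w6-like [0.60839638 0.01260996 0.092     ]
```

View pics/w11c.png

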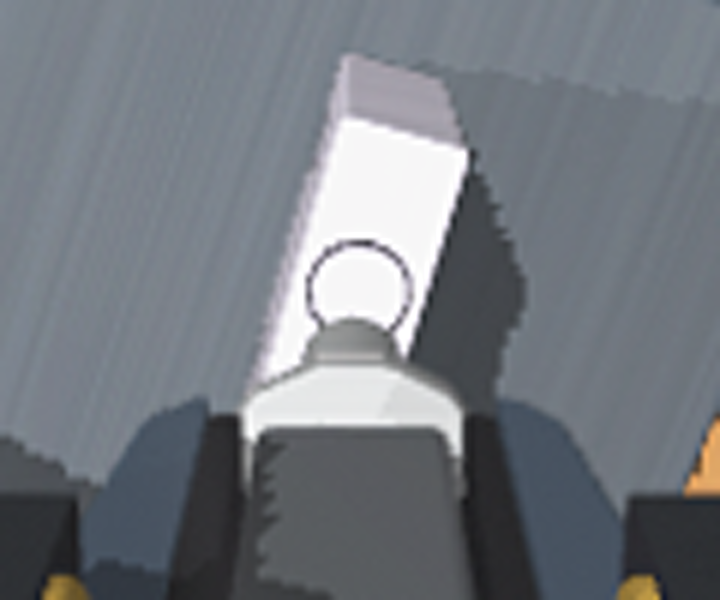

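Emit:
move_arm(
  deltas=[
    [[0.3, 0, 0.15], [0, 0, 0], 1],
    [[0.3, 0, 0], [0, 0, 0], 1],
    [[0.3, 0, 0], [0, 0, 0], 1],
    [[0.3, 0, 0], [0, 0, 0], 1],
    [[0.3, 0, 0], [0, 0, 0], 1],
    [[0.2, 0, 0], [0, 0, 0], 1],
    [[0.2, 0, 0], [0, 0, 0], 1],
    [[0.1, 0, 0], [0, 0, 0], 1],
    [[0, 0, 0], [0, 0, 0], 1],
    [[0, 0, 0], [0, 0, 0], 1],
  ],
)

```text
t: 24.9
ee_pos: [0.608, 0.0129, 0.1843]
eef_rot: [-0.225, 1.558, 0.225]
wrist_force: [-0.7, -0.1, -1.6]
gripper_width: 0.02
```

Run:
```python
from h import *
w=cams.grab_frame('wrist');cv2.imwrite('pics/w12c.png',cv2.resize(w['frame'][160:260,220:340,::-1],None,fx=6,fy=6,interpolation=cv2.INTER_CUBIC))
s=cams.grab_frame('scene');cv2.imwrite('pics/s12c.png',cv2.resize(s['frame'][160:260,240:360,::-1],None,fx=6,fy=6,interpolation=cv2.INTER_CUBIC))
p,r,o=pose();print(p,o['wrist_force'])
```

```text
[0.60800276 0.01292837 0.18433418] [-0.3491504   0.693983   -1.09596327]
```

View pics/w12c.png

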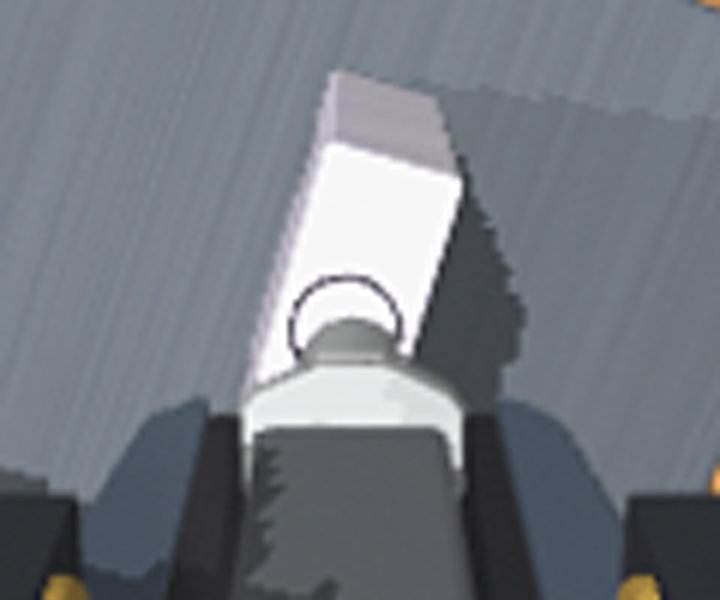

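View pics/s12c.png

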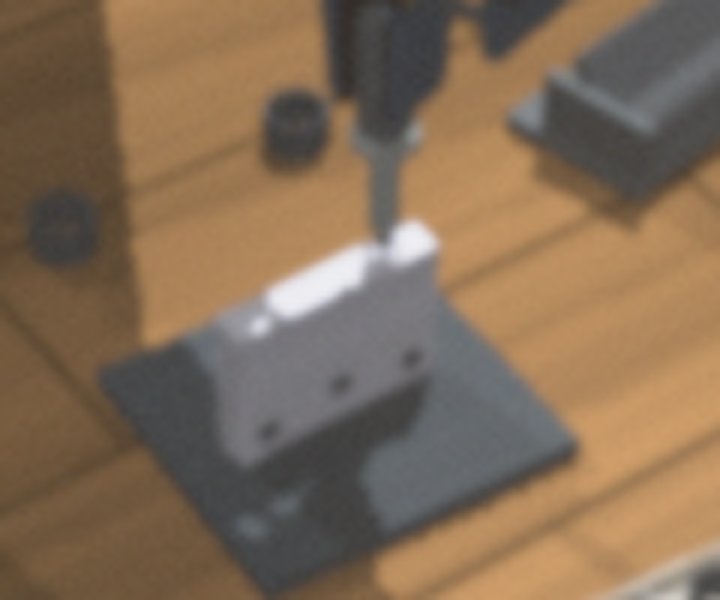

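Run:
```python
from h import *
w=cams.grab_frame('wrist');print(ray(w['T'],w['fov_y'],w['cx'],w['cy'],277.8,214.7,.0925),pose()[0],pose()[2]['wrist_force'])
```

```text
[0.60822581 0.01328466 0.0925    ] [0.60798876 0.0129218  0.1843015 ] [-0.23545747  0.80939471 -1.51673347]
```

Emit:
move_arm(
  deltas=[
    [[0.1, 0, 0], [0, 0, 0], 1],
    [[0.1, 0, 0], [0, 0, 0], 1],
    [[0.1, 0, 0], [0, 0, 0], 1],
    [[0.1, 0, 0], [0, 0, 0], 1],
    [[0.1, 0, 0], [0, 0, 0], 1],
    [[0.1, 0, 0], [0, 0, 0], 1],
    [[0, 0, 0], [0, 0, 0], 1],
    [[0, 0, 0], [0, 0, 0], 1],
    [[0, 0, 0], [0, 0, 0], 1],
    [[0, 0, 0], [0, 0, 0], 1],
  ],
)

```text
t: 26.3
ee_pos: [0.608, 0.0129, 0.1783]
eef_rot: [-0.225, 1.558, 0.225]
wrist_force: [0.3, -0.7, 0.7]
gripper_width: 0.02
```

Run:
```python
from h import *
F=[]
for i in range(4):
    cams.grab_frame('top');p,r,o=pose();F.append(o['wrist_force']);print(p.round(4),o['wrist_force'].round(2))
print(np.mean(F,0))
```

```text
[0.608  0.0129 0.1783] [-0.61  0.17  0.79]
[0.608  0.0129 0.1782] [-1.11  0.32  0.52]
[0.608  0.0129 0.1783] [ 0.15 -0.09  0.87]
[0.608  0.0129 0.1782] [-0.09  0.07  0.71]
[-0.41355763  0.11332973  0.7227053 ]
```

Emit:
move_arm(
  deltas=[
    [[0.1, 0, 0], [0, 0, 0], 1],
    [[0.1, 0, 0], [0, 0, 0], 1],
    [[0, 0, 0], [0, 0, 0], 1],
    [[0, 0, 0], [0, 0, 0], 1],
    [[0, 0, 0], [0, 0, 0], 1],
    [[0, 0, 0], [0, 0, 0], 1],
    [[0, 0, 0], [0, 0, 0], 1],
    [[0, 0, 0], [0, 0, 0], 1],
    [[0, 0, 0], [0, 0, 0], 1],
    [[0, 0, 0], [0, 0, 0], 1],
  ],
)

```text
t: 27.75
ee_pos: [0.608, 0.0129, 0.1762]
eef_rot: [-0.225, 1.558, 0.225]
wrist_force: [-0.6, -0.3, 1.2]
gripper_width: 0.0197
```

Run:
```python
from h import *
F=[]
for i in range(5):
    s=cams.grab_frame('scene');p,r,o=pose();F.append(o['wrist_force'])
print(np.mean(F,0),p,r.as_matrix()[:,0].round(3),o['t'],o['gripper_width'])
w=cams.grab_frame('wrist');cv2.imwrite('pics/w13c.png',cv2.resize(w['frame'][160:260,220:340,::-1],None,fx=6,fy=6,interpolation=cv2.INTER_CUBIC))
cv2.imwrite('pics/s13c.png',cv2.resize(s['frame'][160:260,240:360,::-1],None,fx=6,fy=6,interpolation=cv2.INTER_CUBIC))
W=cloud(s).reshape(-1,3);m=(abs(W[:,0]-.607)<.04)&(abs(W[:,1]+.018)<.08)&(W[:,2]>.022)&(W[:,2]<.088)
I=W[m];I=I[I[:,0]>.61];print('normal',np.linalg.svd(I-I.mean(0),full_matrices=False)[2][2].round(3))
```

```text
[0.10276537 0.05270669 1.2395594 ] [0.60793937 0.01292001 0.17621829] [ 0.001 -0.    -1.   ] 28.0 0.019520497343040007
normal [ 1.    -0.006  0.003]
```

View pics/s13c.png

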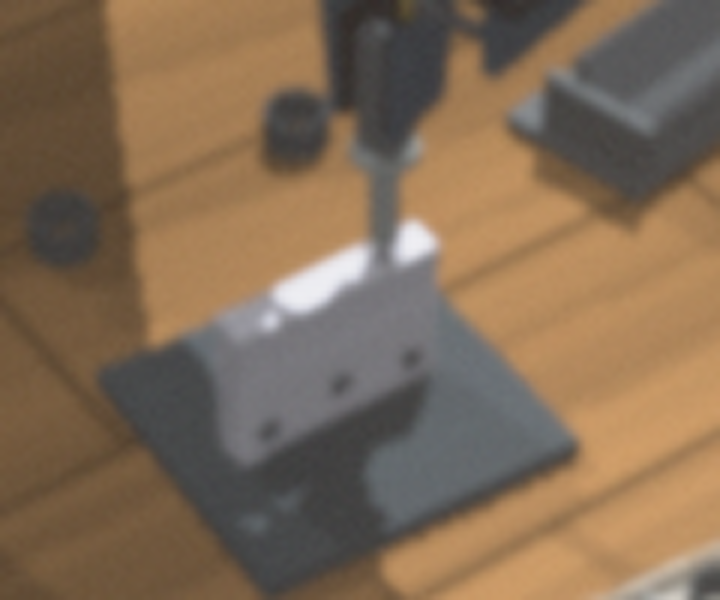

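View pics/w13c.png

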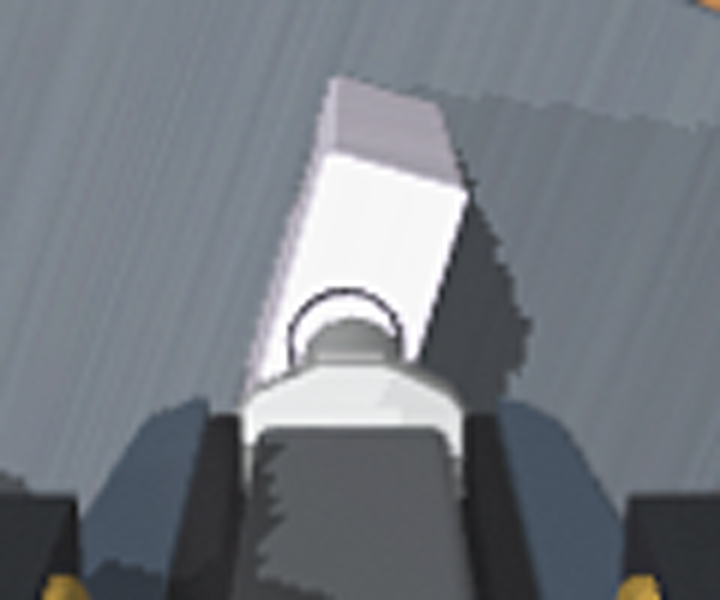

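The wrist force has changed by about 3 N from free, so the tip is about half in. The stem sits inside the ring in both views (wrist crop px (350,340), scene crop px (384,262)), and the plate is upright. Handing in.

Run:
```python
from h import *
print(workorder.job_done())
```

```text
the job is handed in; nothing more can be done
None
```

The job is handed in at about 28 s, with the gripper still holding the probe upright on the ring. No verdict comes back, so the checks below are my own measurements.

**What I did:** I drew the plate out of the rack along its slope and stood it upright at about (0.607, −0.018) near the middle of the base plate, then let go. I then took the probe from its stand and pressed its tip into the ring.

**Last checks:**
- **Plate:** it is upright. The fitted face normal is within about 0.4°, and I let go of it before fetching the probe.
- **Probe:** the tool axis is within about 0.1° of vertical.
- **Point position:** the TCP, directly above the point, is at (0.608, 0.013). The wrist camera puts the ring's centre at (0.608, 0.013). The scene and top cameras put it 1–2.5 mm away, still inside 6 mm.
- **Tip pressure:** the wrist force changed by about 3 N from its free reading, which means the tip is about 4–5 mm in. The free reading wandered by about ±0.4 N, so this is not exact.
- **Bystanders:** I did not re-measure them one by one. The pictures showed none moved and the force readings showed no unexpected contact.

**What went wrong on the way:**
- **Wrist limit:** the first approach to the plate ran joint 4 to its limit (−1.22), so I turned the tool 20° about the jaw axis before gripping.
- **Placing force:** setting the plate down briefly pressed it onto the base plate with about 20 N. I eased that off before releasing it.

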